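# Load and run the swivel-table reader

## Task

Turn the reader's click-stop swivel table by its upright post to the loading click (the first click up from its clockwise end stop, long mark), then pluck every tapered sample pot out of the pocket tray and nest each gently in a tapered holder of its own, letting it sit loosely by its own weight without pressing it in. Swing the loaded table five clicks counter-clockwise to the reading click (the sixth, the other long mark), let it rest there with the pots still nested, press the start button fully and let it spring back, and then swing the table back the five clicks to the loading click and leave it there with the pots in their holders. Press the button at no other time, leave the brown straight jars in the tray and do not disturb the other things on the bench.

Things in the scene. Friction and masses are not known exactly. Their poses are not given: they have to be found in the camera images.
- reader: Fixed white bench reader. Origin: on the axis of its round swivel table, at bench level. On its +y side a column (120 x 120 x 250 mm, centred 200 mm from the axis) with a head 110 mm wide, underside at 175 mm, reaching over the table to 45 mm from the axis. On the round foot (radius 140, 12 high) are 8 white marks, one per click, where the post points; the long ones are clicks 1 and 6.
- swivel (a joint): Table angle (rad), counter-clockwise from above. Rests in clicks 30 degrees apart: click k at 0.5236 k, k = 0 to 7; end stops 0.12 rad beyond 0 and 7 (click 0 at the clockwise stop). Loading = click 1 (0.524), reading = click 6 (3.142). Up to 6 N at the post to leave a click; past half way it falls into the next. Disc: aluminium, radius 100, top at 55 mm height.
- post_top (a point): Top centre of the upright round steel post, the table's handle: 16 mm thick, free from 55 mm to 175 mm above the bench, 110 mm from the swivel axis. It circles that axis as swivel (q) grows, standing in direction 165 degrees + q counter-clockwise from the x axis of reader.
- holder0 (a point): Point on the axis of tapered holder 0, 68 mm above the bench: a nested pot's origin (foot) comes here within 4 mm of height. The holder is a cup on the table, 75 mm from the axis, 45 degrees counter-clockwise from the post; mouth 96 mm above the bench, 33 mm wide inside, 41 outside, narrowing at the pots' own taper.
- holder1 (a point): Point on the axis of tapered holder 1, 68 mm above the bench: a nested pot's origin (foot) comes here within 4 mm of height. The holder is a cup on the table, 75 mm from the axis, 105 degrees counter-clockwise from the post; mouth 96 mm above the bench, 33 mm wide inside, 41 outside, narrowing at the pots' own taper.
- holder2 (a point): Point on the axis of tapered holder 2, 68 mm above the bench: a nested pot's origin (foot) comes here within 4 mm of height. The holder is a cup on the table, 75 mm from the axis, 165 degrees counter-clockwise from the post; mouth 96 mm above the bench, 33 mm wide inside, 41 outside, narrowing at the pots' own taper.
- pot0: Closed white plastic tapered sample pot, 60 to 130 g, 72 mm tall: cone from 20 mm diameter at the foot to 40 mm at 42 mm up, then a straight 40 mm collar to the flat lid. Origin: centre of its foot, z up. Starts upright (may lean up to 8 degrees) in any pocket of the tray, foot 5 mm above the bench. Absent in some starts.
- pot1: Closed white plastic tapered sample pot, 60 to 130 g, 72 mm tall: cone from 20 mm diameter at the foot to 40 mm at 42 mm up, then a straight 40 mm collar to the flat lid. Origin: centre of its foot, z up. Starts upright (may lean up to 8 degrees) in any pocket of the tray, foot 5 mm above the bench. Absent in some starts.
- pot2: Closed white plastic tapered sample pot, 60 to 130 g, 72 mm tall: cone from 20 mm diameter at the foot to 40 mm at 42 mm up, then a straight 40 mm collar to the flat lid. Origin: centre of its foot, z up. Starts upright (may lean up to 8 degrees) in any pocket of the tray, foot 5 mm above the bench. Absent in some starts.
- jar0: Straight brown glass jar, 35 mm diameter, 58 mm tall plus a 16 mm white cap of 29 mm diameter. Origin at the centre of its foot. Stands in a pocket of the tray and stays there.
- jar1: Straight brown glass jar, 35 mm diameter, 58 mm tall plus a 16 mm white cap of 29 mm diameter. Origin at the centre of its foot. Stands in a pocket of the tray and stays there.
- tray: Loose black pocket tray, 165 x 245 mm (x, y), 35 mm tall, with six square pockets 41 mm wide and 30 mm deep, in two rows (x = -40 and +40 mm) of three (y = -80, 0, +80 mm). Origin: centre of its underside. About 0.9 kg; may be knocked along the bench.
- start (a joint): Travel of the start button (m), 0 released, 0.006 fully down (5 N); counts as pressed beyond 0.004. It springs back.
- start_top (a point): Centre of the top of the grey start button, 32 mm diameter, on the low console beside the reader's column; about 48 mm above the bench, pressed straight down.
- mouse: Bystander, leave alone: black computer mouse, 100 x 60 x 24 mm.
- pen: Bystander, leave alone: blue marker pen, 140 mm.
- tape: Bystander, leave alone: roll of paper tape, 90 mm wide, 20 mm high.
- tipbox: Bystander, leave alone: box of pipette tips, 120 x 85 x 65 mm.
- wash: Bystander, leave alone: white wash bottle, 170 mm tall.
Things that resemble listed ones, but are neither listed nor needed, are in the scene too. Leave any turquoise or yellow look-alike of the jar0 alone. What is shaped like the pot0 but yellow is not meant.

How it is judged:
By the outcome, as a careful person would: the job done as asked, in the order asked, and still so for the second after the job is handed in, with the robot touching nothing.
Of pot0, pot1, pot2 only 2 to 3 are there at a start; the rules pass over those that are not, and their reading is None.
At some moment in a run one of tray may be knocked a few centimetres aside while the robot is not near it.
It also fails if it takes over 208 s, if anything falls off the work surface, if the arm or the gripper's body presses on something with over 40 N, if the wrist force passes 120 N, or if a joint passes its speed limit or range.

## Robot

A 6-joint arm with a two-finger parallel gripper is mounted at the origin on the work surface. World frame = base frame: x ahead of the robot, y to its left, z up, the work surface at z = 0. Lengths are in m, angles in rad, forces in N, time in s.
With the tool pointing down it reaches from about 0.275 to 0.825 m from the base axis. Payload 4.9 kg.
Tool frame: the origin (TCP) lies on the centre line of the jaws, within the pads' length; the fingertips stand 8 mm ahead of it and the grasp point (between the pads) lies 11 mm behind it (arm.tcp_to_tips is the distance from the TCP to the fingertips, in m); z points along the fingers, y is the line along which they close (so a half turn about z gives the same grasp; the last joint's range is limited). The gripper opens to 85 mm and grips with 20 to 120 N. Pads are 22 mm wide; open, the fingers measure 114 mm over their backs; the gripper's body (76 mm by 85 mm) begins 54 mm behind the grasp point. The pads swing forward as they close: fully open they stand 13 mm farther back than shut.
Start: joints at [1.177, 0.326, -0.193, 1.052, 0, 1.437], TCP at [0.141, 0.532, 0.239] pointing down, gripper open.
Joint ranges: [-2.65, 2.65], [-0.97, 1.79], [-1.3, 1.35], [-1.93, 2.1], [-1.47, 1.37], [-3.14, 3.14]. Speed limits (rad/s): [2.57, 2.57, 3.14, 3.14, 3.14, 3.14].

## Interface

Orientations are given as a rotation vector (axis times angle).
In Python, from station import arm gives the robot as it stands.
- The arm moves only by the tool arm_command, never from a script. Its argument "motion" is a list of rows, each an object with "xyz": the shift along the tool's x, y, z in m, a list of three; "dr": the turn, a rotation vector about the tool's x, y, z in degrees, a list of three. In form: [{"xyz": [dx, dy, dz], "dr": [rx, ry, rz]}, ...]. A call has 1 to 10 rows; each row shifts and turns the commanded pose from where the row before left it, along the tool's axes as they then stand; what a row does not reach is not made up. A row lasts 1/10 s, in which the tool goes at most 50 mm and 8.59 degrees, less where a joint would pass 70% of its speed; a pose out of reach is approached as far as the arm can. A call with a gripper value outside its range is refused whole. "grip" is the closure, from -1 (fully open) to 1 (shut), so that 0 is half open, set as the call begins (left out, the last holds). The fingers move at their own pace and stop on an object; the grip force is fixed at half the most. Time passes only in rows, so rows that do not move let the fingers close. It gives the time, the measured TCP pose, the force, the opening and the grip force at its end, in the units of the state.
- arm.read_state(): the state, without advancing time (a new reading comes with each control period).
- arm.grab_frame(name): name is "scene" or "top"; returns a dict with "img" (420x560x3 uint8, blue, green, red), "fx", "fy", "cx", "cy" (pixels), "dist_coeffs" ([k1, k2, p1, p2, k3] as OpenCV has them; the pictures are not rectified), "T" (4x4, takes a point from camera to world coordinates). Camera axes: x right, y up, looking along -z (the intrinsics and any distortion apply to the point x, -y, -z); pixel columns grow to the right and rows downward; lengths in m; the calibration is good to about 2 mm. A picture is of the moment at which its call begins. There is no depth.
- arm.sign_off(): hands the job in; it is judged then, once.
Trained networks look in the newest picture that a camera, given by its name, has taken for a name from the list of things; names that differ only in an ending like _2 or _b are one class to them, and where a whole thing is asked for, a point or a joint stands for the part that bears it (a point fixed in the world has none). Each returns a list of dicts, best first, with "conf" (0 to 1); they miss things now and then, are a little off and sometimes report something else, mostly with a low value. They report only what shows in the picture. A call takes as long as a camera call. They do not tell look-alikes from the thing itself.
- arm.silhouettes(camera, thing): "region" (420x560 bool, what is visible of it) and "box" ([left, top, right, bottom] in pixels, round what is visible of it).
- arm.spot_point(camera, thing): "position" ([column, row] in pixels: a listed point, or the origin of a listed thing).
The state is a dict: "time_s": time; "qpos": joint angles; "qd": joint speeds; "tau": joint torques, N m; "tcp_pos": TCP position; "ee_rot": TCP orientation; "force": force on the tool from outside, world axes, zero at the start; "torque": the same for the moment, N m; "grip_width": finger opening in m; "finger_force": force on a finger pad.
Only numpy, scipy, OpenCV 4.12 (cv2) and the standard library are available. Lean on these libraries where they do the work, as an engineer would, in place of code of your own. Each camera call takes 0.05 s, during which the arm holds its last target. There are 200 camera calls.

## Working session

There is one attempt and no reset: what is moved stays moved. The work goes in short steps, Python scripts to look and compute and a tool call to move; the robot and the scene stay as the last step left them, time stands still between calls to the robot, and variables do not carry over. Pictures are saved under pics/ and viewed, at most 14 in all, crops included, and the job is handed in when it is done.

Besides the shell and the picture viewer there is one more tool, called after ">>>" as name(argument=value, ...), one argument or row to a line, values as JSON. arm_command: Moves the arm, as the interface text tells. Its arguments: {"type":"object","properties":{"motion":{"type":"array"},"grip":{"type":"number"}},"required":["motion"]}

```bash
ls; mkdir -p pics; cat > h.py <<'E'
import numpy as np, cv2
from station import arm
from scipy.spatial.transform import Rotation as R
def save(name,fn):
    f=arm.grab_frame(name); cv2.imwrite('pics/'+fn,f['img']); return f
def K(f): return np.array([[f['fx'],0,f['cx']],[0,f['fy'],f['cy']],[0,0,1.]])
def ray(f,px):
    u=cv2.undistortPoints(np.array([[px]],float),K(f),np.array(f['dist_coeffs']))[0,0]
    T=np.array(f['T']); return T[:3,3],T[:3,:3]@np.array([u[0],-u[1],-1.])
def atz(f,px,z):
    o,d=ray(f,px); return o+d*(z-o[2])/d[2]
def proj(f,P):
    T=np.array(f['T']); c=(np.atleast_2d(P)-T[:3,3])@T[:3,:3]; c=c*[1,-1,-1]
    return cv2.projectPoints(c,np.zeros(3),np.zeros(3),K(f),np.array(f['dist_coeffs']))[0][:,0]
def tri(obs):
    A=np.zeros((3,3));b=np.zeros(3)
    for f,p in obs:
        o,d=ray(f,p); d=d/np.linalg.norm(d); M=np.eye(3)-np.outer(d,d); A+=M;b+=M@o
    return np.linalg.solve(A,b)
E
python3 - <<'E'
from h import *
np.set_printoptions(precision=3,suppress=True)
F={c:save(c,c+'0.png') for c in('top','scene')}
for c in F: print(c,np.array(F[c]['T']).round(3).tolist(),F[c]['fx'])
for t in ['reader','post_top','holder0','holder1','holder2','pot0','jar0','tray','start_top','mouse','wash','tipbox']:
    for c in F:
        print(t,c,[(np.round(d['position']).tolist(),round(d['conf'],2)) for d in arm.spot_point(c,t)])
s=arm.read_state();print(s['tcp_pos'],s['ee_rot'],s['time_s'])
E
```

```text
pics
top [[-0.002, 0.989, -0.147, 0.366], [-1.0, 0.001, 0.018, -0.034], [0.018, 0.147, 0.989, 1.207], [0.0, 0.0, 0.0, 1.0]] 397.55348413196464
scene [[-0.104, -0.678, 0.728, 1.354], [0.994, -0.083, 0.065, 0.026], [0.016, 0.731, 0.683, 0.907], [0.0, 0.0, 0.0, 1.0]] 425.0760733495413
reader top [([213.0, 204.0], 0.77)]
reader scene [([340.0, 263.0], 0.84), ([361.0, 262.0], 0.41), ([286.0, 215.0], 0.29)]
post_top top [([237.0, 170.0], 0.72), ([183.0, 207.0], 0.46)]
post_top scene [([308.0, 229.0], 0.94)]
holder0 top [([183.0, 205.0], 0.83), ([189.0, 179.0], 0.66), ([214.0, 175.0], 0.56)]
holder0 scene [([364.0, 265.0], 0.88), ([368.0, 244.0], 0.74), ([336.0, 264.0], 0.69)]
holder1 top [([183.0, 205.0], 0.83), ([189.0, 179.0], 0.66), ([214.0, 175.0], 0.56)]
holder1 scene [([364.0, 265.0], 0.88), ([368.0, 244.0], 0.74), ([336.0, 264.0], 0.69)]
holder2 top [([183.0, 205.0], 0.83), ([189.0, 179.0], 0.66), ([214.0, 175.0], 0.56)]
holder2 scene [([364.0, 265.0], 0.88), ([368.0, 244.0], 0.74), ([336.0, 264.0], 0.69)]
pot0 top [([367.0, 227.0], 0.56), ([349.0, 169.0], 0.45), ([357.0, 200.0], 0.
[... 183 characters left out ...]
.0], 0.49), ([301.0, 283.0], 0.45), ([236.0, 168.0], 0.27)]
jar0 scene [([231.0, 220.0], 0.77), ([252.0, 196.0], 0.75), ([157.0, 196.0], 0.74), ([209.0, 241.0], 0.71)]
tray top [([335.0, 225.0], 0.77)]
tray scene [([203.0, 231.0], 0.7), ([204.0, 222.0], 0.67)]
start_top top [([154.0, 249.0], 0.46)]
start_top scene [([106.0, 248.0], 0.36)]
mouse top [([277.0, 147.0], 0.82), ([358.0, 205.0], 0.57)]
mouse scene [([258.0, 306.0], 0.69)]
wash top [([108.0, 240.0], 0.74)]
wash scene []
tipbox top [([431.0, 240.0], 0.94), ([424.0, 194.0], 0.48), ([359.0, 202.0], 0.36), ([182.0, 203.0], 0.17)]
tipbox scene [([112.0, 217.0], 0.7), ([232.0, 220.0], 0.48)]
[0.141 0.532 0.239] [-0.407 -3.115 -0.   ] 1.3
```

View pics/top0.png

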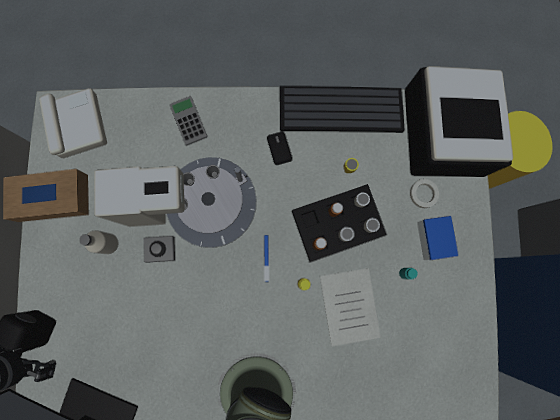

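View pics/scene0.png

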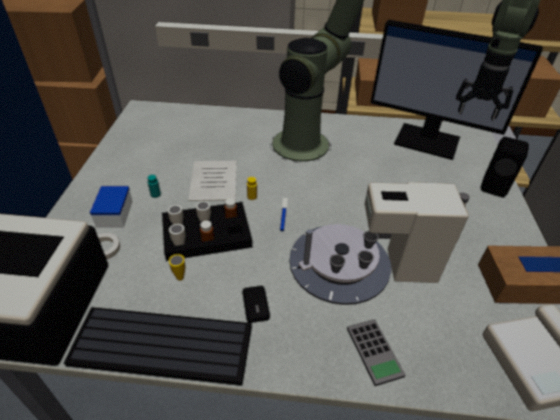

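```bash
python3 - <<'E'
from h import *
a=cv2.imread('pics/top0.png');b=cv2.imread('pics/scene0.png')
c=lambda i,x,y,w,h:cv2.resize(i[y:y+h,x:x+w],(400,300),interpolation=cv2.INTER_CUBIC)
cv2.imwrite('pics/c1.png',np.vstack([np.hstack([c(a,135,145,133,100),c(a,280,160,133,100)]),np.hstack([c(b,280,210,133,100),c(b,140,180,133,100)])]))
np.set_printoptions(precision=3,suppress=True)
F={c:arm.grab_frame(c) for c in('top','scene')}
T,S=F['top'],F['scene']
print('reader',tri([(T,(213,204)),(S,(340,263))]),atz(T,(209,199),.055))
print('post',tri([(T,(237,170)),(S,(308,229))]),atz(T,(241,175),.175))
print('start',tri([(T,(154,249)),(S,(106,248))]),atz(T,(157,249),.048))
print('tray',tri([(T,(335,225)),(S,(203,231))]))
for c in F:
  for d in arm.silhouettes(c,'pot0'): print(c,d['box'],round(d['conf'],2))
  for d in arm.silhouettes(c,'start_top')[:2]: print('start',c,d['box'],round(d['conf'],2))
  m=arm.silhouettes(c,'tray')
  for d in m: print('tray',c,d['box'],round(d['conf'],2))
E
```

```text
reader [ 0.563  0.14  -0.008] [0.567 0.137 0.055]
post [0.624 0.046 0.178] [0.611 0.035 0.175]
start [ 0.642 -0.065  0.406] [0.42  0.287 0.048]
tray [ 0.497 -0.25   0.005]
top [354.0, 192.5, 369.1, 207.0] 0.75
top [335.6, 228.5, 352.2, 242.1] 0.75
top [344.7, 157.8, 357.1, 171.2] 0.52
top [79.7, 228.8, 119.2, 254.1] 0.22
start top [151.0, 244.1, 162.1, 252.0] 0.67
start top [95.4, 158.6, 261.7, 258.9] 0.5
tray top [292.7, 184.3, 387.7, 262.2] 0.61
scene [196.7, 200.5, 212.0, 222.5] 0.78
scene [169.3, 222.0, 183.1, 242.4] 0.54
scene [170.7, 209.5, 183.9, 224.7] 0.46
scene [297.5, 226.6, 380.1, 281.1] 0.25
tray scene [159.9, 200.2, 251.2, 261.7] 0.63
```

View pics/c1.png

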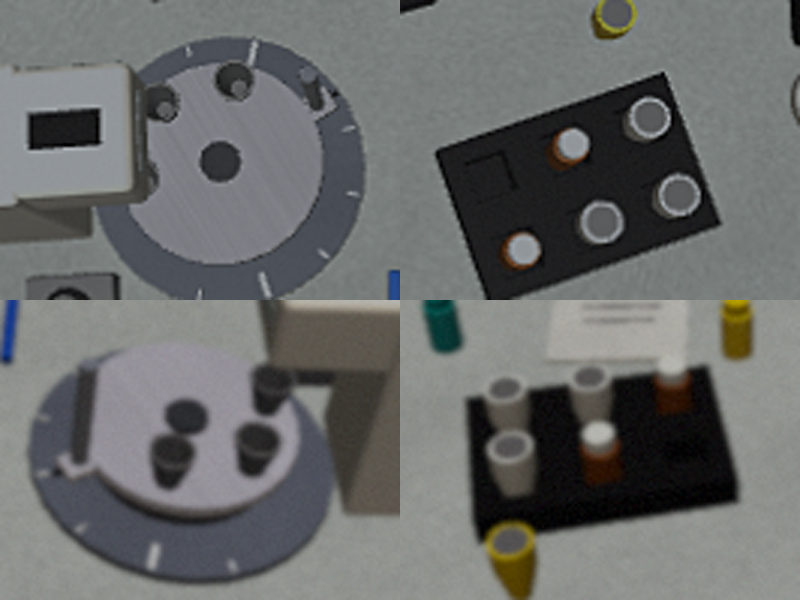

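```bash
cat > fit.py <<'E'
from h import *
from scipy.optimize import least_squares
np.set_printoptions(precision=4,suppress=True)
T,S=[arm.grab_frame(c) for c in('top','scene')]
s=133/400
tp=lambda x,y:(135+x*s,145+y*s)
sp=lambda x,y:(280+x*s,210+(y-300)*s)
mt={6:(253,50),7:(190,48),4:(348,127),3:(350,192),2:(323,252),1:(265,285),0:(200,293)}
W={k:atz(T,tp(*p),.012)[:2] for k,p in mt.items()}
W2={6:atz(S,sp(155,555),.012)[:2],7:atz(S,sp(232,565),.012)[:2],5:atz(S,sp(80,527),.012)[:2]}
def res(p,W=W):
    return np.concatenate([W[k]-p[:2]-p[3]*np.array([np.cos(a),np.sin(a)]) for k in W for a in [np.radians(165+30*k)+p[2]]])
r=least_squares(res,[.565,.14,0,.12]);print(r.x,np.degrees(r.x[2]),r.fun.reshape(-1,2)*1e3)
c,y=r.x[:2],r.x[2]
print({k:W2[k]-c for k in W2}, res(r.x,W2).reshape(-1,2)*1e3)
for nm,f,fn,p,z in [('top',T,tp,(308,75),.175),('base',T,tp,(325,106),.055),('topS',S,sp,(88,362),.175),('baseS',S,sp,(80,465),.055)]:
    d=atz(f,fn(*p),z)[:2]-c; print(nm,np.linalg.norm(d),((np.degrees(np.arctan2(d[1],d[0])-y)-165)%360)/30)
# pots lids: crops
tq=lambda x,y:(280+x*s,160+y*s); sq=lambda x,y:(140+x*s,180+(y-300)*s) 
sq=lambda x,y:(140+(x-400)*s,180+(y-300)*s); tq=lambda x,y:(280+(x-400)*s,160+y*s)
for n,a,b in [('A',(649,118),(508,390)),('B',(602,221),(513,447)),('C',(679,194),(590,378))]:
    print(n,atz(T,tq(*a),.077),atz(S,sq(*b),.077))
for n,a,z in [('c1',(437,150),.035),('c2',(663,74),.035),('c3',(720,222),.035),('c4',(492,300),.035)]: print(n,atz(T,tq(*a),z))
print('btn',atz(T,tp(68,300),.048))
st=arm.read_state();print(st['tcp_pos'],R.from_rotvec(st['ee_rot']).as_matrix(),st['qpos'])
E
python3 fit.py
```

```text
[0.5697 0.1384 0.066  0.1285] 3.7807963640808357 [[-3.3812  1.0977]
 [ 3.2497 -0.0394]
 [ 0.4079 -0.7944]
 [-0.1489  1.0906]
 [-1.322  -1.6073]
 [ 2.479   0.8104]
 [-1.2844 -0.5576]]
{6: array([ 0.1186, -0.0169]), 7: array([0.1213, 0.0481]), 5: array([ 0.0965, -0.0818])} [[-7.5167  8.1219]
 [-0.3848  6.7101]
 [-0.2186  2.8717]]
top 0.10858978677432002 4.393835206008021
base 0.11494872449905247 4.30841304105132
topS 0.10518634409956819 4.460658111033683
baseS 0.1069905879671263 4.5794539032177815
A [ 0.5634 -0.313   0.077 ] [ 0.4915 -0.3306  0.077 ]
B [ 0.4635 -0.264   0.077 ] [ 0.5654 -0.3055  0.077 ]
C [ 0.4893 -0.3397  0.077 ] [ 0.4653 -0.2572  0.077 ]
c1 [ 0.538  -0.1095  0.035 ]
c2 [ 0.6159 -0.3394  0.035 ]
c3 [ 0.4657 -0.3918  0.035 ]
c4 [ 0.3899 -0.1622  0.035 ]
btn [0.4327 0.2861 0.048 ]
[0.1413 0.5316 0.2393] [[-0.9664  0.2569  0.    ]
 [ 0.2569  0.9664  0.0001]
 [ 0.      0.0001 -1.    ]] [ 1.1768  0.3262 -0.1926  1.052   0.      1.4366]
```

>>> arm_command(
  motion=[
    {"xyz": [-0.0325, -0.0318, 0], "dr": [0, 0, 0]},
    {"xyz": [-0.0325, -0.0318, 0], "dr": [0, 0, 0]},
    {"xyz": [-0.0325, -0.0318, 0], "dr": [0, 0, 0]},
    {"xyz": [-0.0325, -0.0318, 0], "dr": [0, 0, 0]},
    {"xyz": [-0.0325, -0.0318, 0], "dr": [0, 0, 0]},
    {"xyz": [-0.0325, -0.0318, 0], "dr": [0, 0, 0]},
    {"xyz": [-0.0325, -0.0318, 0], "dr": [0, 0, 0]},
    {"xyz": [-0.0325, -0.0318, 0], "dr": [0, 0, 0]},
    {"xyz": [-0.0325, -0.0318, 0], "dr": [0, 0, 0]},
  ],
)

```text
time_s: 2.7
tcp_pos: [0.3512, 0.1782, 0.2396]
ee_rot: [0.406, 3.114, 0.001]
force: [1.2, 0.1, -0.3]
grip_width: 0.0851
finger_force: 0.0
```

>>> arm_command(
  motion=[
    {"xyz": [-0.043, -0.0085, 0], "dr": [0, 0, 0]},
    {"xyz": [-0.043, -0.0085, 0], "dr": [0, 0, 0]},
    {"xyz": [-0.043, -0.0085, 0], "dr": [0, 0, 0]},
    {"xyz": [-0.043, -0.0085, 0], "dr": [0, 0, 0]},
    {"xyz": [-0.043, -0.0085, 0], "dr": [0, 0, 0]},
    {"xyz": [-0.043, -0.0085, 0], "dr": [0, 0, 0]},
    {"xyz": [-0.043, -0.0085, 0], "dr": [0, 0, 0]},
    {"xyz": [0, 0, 0], "dr": [0, 0, 8.5]},
    {"xyz": [0, 0, 0], "dr": [0, 0, 8.5]},
    {"xyz": [0, 0, 0], "dr": [0, 0, 8.5]},
  ],
  grip=0.0,
)

```text
time_s: 3.7
tcp_pos: [0.6263, 0.0446, 0.2386]
ee_rot: [-1.094, -2.944, 0.0]
force: [-0.1, 0.4, 0.7]
grip_width: 0.0427
finger_force: 0.0
```

```bash
python3 - <<'E'
from h import *
T,S=arm.grab_frame('top'),arm.grab_frame('scene')
a,b=T['img'],S['img']
for f in (T,S):
    p=proj(f,[[.6263,.0446,.175],[.6263,.0446,.055]]).astype(int)
    for q in p: f['img'][q[1],q[0]]=(0,0,255)
c=lambda i,x,y,w,h:cv2.resize(i[y:y+h,x:x+w],(400,400),interpolation=cv2.INTER_NEAREST)
cv2.imwrite('pics/c2.png',np.hstack([c(a,185,120,100,100),c(b,260,190,100,100)]))
E
```

```text
(no output)
```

View pics/c2.png

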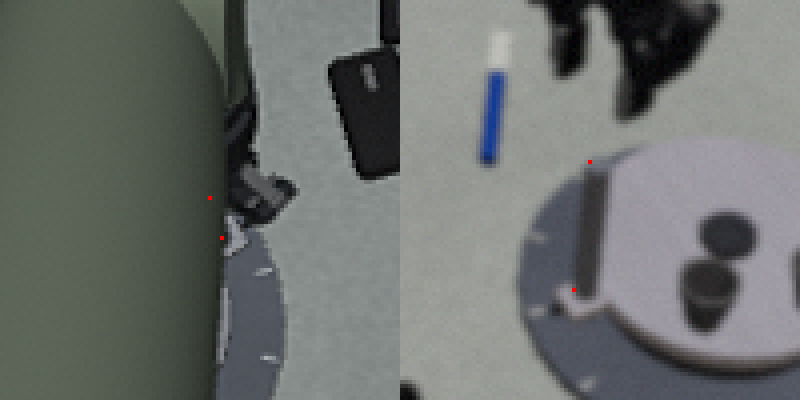

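```bash
python3 - <<'E'
from h import *
S=arm.grab_frame('scene');T=arm.grab_frame('top')
print(atz(S,(309.5,232),.175),atz(S,(260+188/4,190+297/4),.055))
s=133/400
print(tri([(T,(135+308*s,145+75*s)),(S,(309.5,232))]),atz(T,(135+308*s,145+75*s),.175))
E
```

```text
[0.63094014 0.05055592 0.175     ] [0.63059796 0.05295867 0.055     ]
[0.62615706 0.04802436 0.16988182] [0.62492102 0.04492455 0.175     ]
```

>>> arm_command(
  motion=[
    {"xyz": [0, 0, 0.03], "dr": [0, 0, 0]},
    {"xyz": [0, 0, 0.03], "dr": [0, 0, 0]},
    {"xyz": [0, 0, 0.03], "dr": [0, 0, 0]},
  ],
)

```text
time_s: 4.2
tcp_pos: [0.6262, 0.0451, 0.1488]
ee_rot: [1.08, 2.949, 0.001]
force: [-0.1, 0.2, -0.7]
grip_width: 0.0428
finger_force: 0.0
```

>>> arm_command(
  motion=[
    {"xyz": [0, 0, 0], "dr": [0, 0, 0]},
    {"xyz": [0, 0, 0], "dr": [0, 0, 0]},
    {"xyz": [0, 0, 0], "dr": [0, 0, 0]},
  ],
  grip=0.5,
)

```text
time_s: 4.5
tcp_pos: [0.6273, 0.045, 0.1513]
ee_rot: [1.082, 2.946, 0.001]
force: [0.6, -0.3, 0.3]
grip_width: 0.0209
finger_force: 0.0
```

>>> arm_command(
  motion=[
    {"xyz": [0.0032, -0.009, 0], "dr": [0, 0, 5]},
    {"xyz": [0.0032, -0.009, 0], "dr": [0, 0, 5]},
    {"xyz": [0.0032, -0.009, 0], "dr": [0, 0, 5]},
    {"xyz": [0.0032, -0.009, 0], "dr": [0, 0, 5]},
    {"xyz": [0.0032, -0.009, 0], "dr": [0, 0, 5]},
    {"xyz": [0.0032, -0.009, 0], "dr": [0, 0, 5]},
  ],
)

```text
time_s: 5.1
tcp_pos: [0.5748, 0.0282, 0.1518]
ee_rot: [1.811, 2.561, 0.008]
force: [3.8, 2.4, -0.9]
grip_width: 0.0215
finger_force: 1.9
```

```bash
python3 - <<'E'
from h import *
T,S=arm.grab_frame('top'),arm.grab_frame('scene')
a,b=T['img'],S['img']
c=lambda i,x,y,w,h:cv2.resize(i[y:y+h,x:x+w],(400,400),interpolation=cv2.INTER_CUBIC)
cv2.imwrite('pics/c3.png',np.hstack([c(a,165,140,100,100),c(b,280,190,100,100)]))
E
```

```text
(no output)
```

View pics/c3.png

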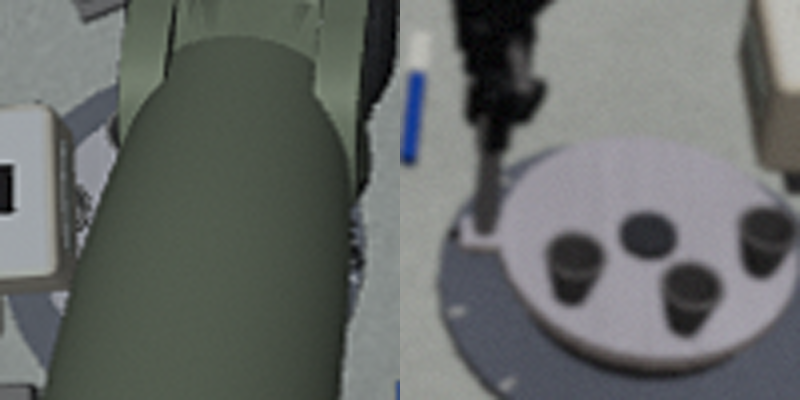

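>>> arm_command(
  motion=[
    {"xyz": [0.0032, -0.009, 0], "dr": [0, 0, 5]},
    {"xyz": [0.0032, -0.009, 0], "dr": [0, 0, 5]},
    {"xyz": [0.0032, -0.009, 0], "dr": [0, 0, 5]},
    {"xyz": [0.0032, -0.009, 0], "dr": [0, 0, 5]},
    {"xyz": [0.0032, -0.009, 0], "dr": [0, 0, 5]},
    {"xyz": [0.0032, -0.009, 0], "dr": [0, 0, 5]},
    {"xyz": [0.0032, -0.009, 0], "dr": [0, 0, 5]},
    {"xyz": [0.0032, -0.009, 0], "dr": [0, 0, 5]},
  ],
)

```text
time_s: 6.0
tcp_pos: [0.5023, 0.0498, 0.151]
ee_rot: [2.578, 1.789, 0.004]
force: [1.0, -0.2, -0.1]
grip_width: 0.0209
finger_force: 0.4
```

>>> arm_command(
  motion=[
    {"xyz": [0.0032, -0.009, 0], "dr": [0, 0, 5]},
    {"xyz": [0.0032, -0.009, 0], "dr": [0, 0, 5]},
    {"xyz": [0.0032, -0.009, 0], "dr": [0, 0, 5]},
    {"xyz": [0.0032, -0.009, 0], "dr": [0, 0, 5]},
    {"xyz": [0.0032, -0.009, 0], "dr": [0, 0, 5]},
    {"xyz": [0.0032, -0.009, 0], "dr": [0, 0, 5]},
    {"xyz": [0.0032, -0.009, 0], "dr": [0, 0, 5]},
    {"xyz": [0, 0, 0], "dr": [0, 0, 0]},
    {"xyz": [0, 0, 0], "dr": [0, 0, 0]},
  ],
)

```text
time_s: 6.9
tcp_pos: [0.4637, 0.1042, 0.1501]
ee_rot: [2.997, 0.939, 0.002]
force: [0.0, 0.0, 0.9]
grip_width: 0.0212
finger_force: 0.0
```

>>> arm_command(
  motion=[
    {"xyz": [0, 0, 0], "dr": [0, 0, 0]},
    {"xyz": [0, 0, 0], "dr": [0, 0, 0]},
    {"xyz": [0, 0, -0.045], "dr": [0, 0, 0]},
    {"xyz": [0, 0, -0.045], "dr": [0, 0, 0]},
    {"xyz": [-0.045, 0.0155, 0], "dr": [0, 0, 0]},
    {"xyz": [-0.045, 0.0155, 0], "dr": [0, 0, 0]},
    {"xyz": [-0.045, 0.0155, 0], "dr": [0, 0, 0]},
    {"xyz": [-0.045, 0.0155, 0], "dr": [0, 0, 0]},
  ],
  grip=0.0,
)

```text
time_s: 7.7
tcp_pos: [0.3487, -0.0502, 0.2395]
ee_rot: [2.998, 0.937, 0.001]
force: [0.6, -0.7, 0.3]
grip_width: 0.043
finger_force: 0.0
```

```bash
cat > look.py <<'E'
import sys
from h import *
np.set_printoptions(precision=4,suppress=True)
T,S=arm.grab_frame('top'),arm.grab_frame('scene')
a,b=T['img'],S['img']
c=lambda i,x,y,w,h:cv2.resize(i[y:y+h,x:x+w],(400,300),interpolation=cv2.INTER_CUBIC)
cv2.imwrite('pics/%s.png'%sys.argv[1],np.vstack([np.hstack([c(a,135,145,133,100),c(a,280,160,133,100)]),np.hstack([c(b,280,210,133,100),c(b,140,180,133,100)])]))
E
python3 look.py c4
```

```text
(no output)
```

View pics/c4.png

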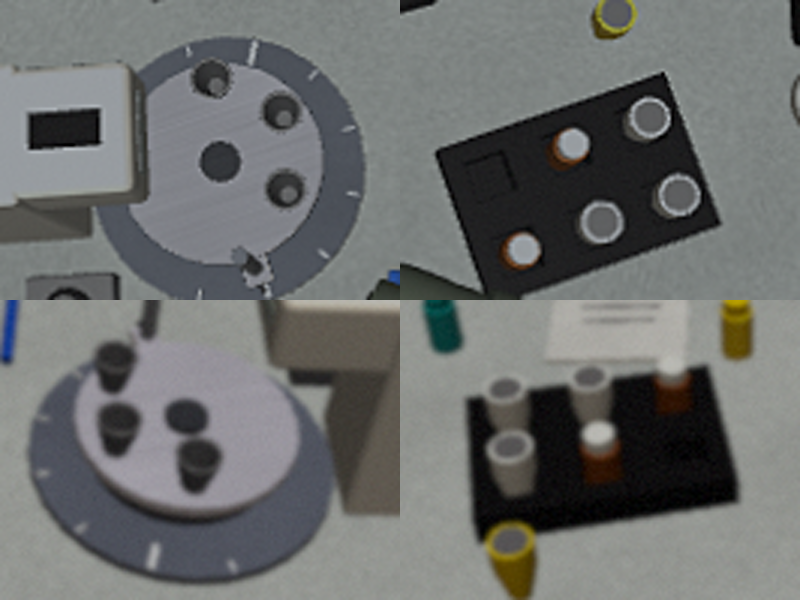

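```bash
cat > fit2.py <<'E'
from h import *
from scipy.optimize import least_squares
np.set_printoptions(precision=4,suppress=True)
T,S=[arm.grab_frame(c) for c in('top','scene')]
s=133/400
tp=lambda x,y:(135+x*s,145+y*s); sp=lambda x,y:(280+x*s,210+(y-300)*s)
tt=[tp(284,188),tp(281,111),tp(211,77),tp(221,161),tp(240,253)]
ss=[sp(117,355),sp(120,420),sp(198,458),sp(186,415)]
def pts(p):
    c,a=p[:2],p[2]
    f=lambda r,d,z:[c[0]+r*np.cos(a+np.radians(d)),c[1]+r*np.sin(a+np.radians(d)),z]
    return np.array([f(.075,45,.096),f(.075,105,.096),f(.075,165,.096),f(0,0,.055),f(.11,0,.175)])
def res(p): 
    q=pts(p);return np.concatenate([(proj(T,q)-tt).ravel(),(proj(S,q)[:4]-ss).ravel()])
r=least_squares(res,[.57,.138,np.radians(199)])
print(r.x,np.degrees(r.x[2]),r.fun.reshape(-1,2)); print(pts(r.x))
# pots: refine lid centres w/ both cams
tq=lambda x,y:(280+(x-400)*s,160+y*s); sq=lambda x,y:(140+(x-400)*s,180+(y-300)*s)
for n,a,b in [('A',(649,118),(513,447)),('B',(602,221),(590,378)),('C',(679,194),(508,390))]:
    g=least_squares(lambda p:np.concatenate([proj(T,[[p[0],p[1],.077]])[0]-tq(*a),proj(S,[[p[0],p[1],.077]])[0]-sq(*b)]),[.5,-.3])
    print(n,g.x,g.fun)
E
python3 fit2.py
```

```text
[0.5689 0.1411 3.4833] 199.57684878674957 [[-0.4251 -0.3575]
 [-1.1074 -0.6329]
 [-1.1721 -0.2794]
 [-0.9764 -0.0927]
 [-0.877   0.5136]
 [-1.6554  0.0911]
 [-1.1506 -0.7857]
 [-0.2741 -1.4866]
 [-1.0839  1.441 ]]
[[0.5367 0.0734 0.096 ]
 [0.6115 0.0793 0.096 ]
 [0.6437 0.1471 0.096 ]
 [0.5689 0.1411 0.055 ]
 [0.4653 0.1042 0.175 ]]
A [ 0.5636 -0.3092] [-1.2701 -0.0709 -1.1475 -0.5924]
B [ 0.4637 -0.2608] [-1.1228 -0.0482 -1.1002 -0.4904]
C [ 0.4893 -0.3353] [-1.4904  0.0003 -1.4259 -0.6567]
```

>>> arm_command(
  motion=[
    {"xyz": [-0.005, 0.0477, 0], "dr": [0, 0, 0]},
    {"xyz": [-0.005, 0.0477, 0], "dr": [0, 0, 0]},
    {"xyz": [-0.005, 0.0477, 0], "dr": [0, 0, 0]},
    {"xyz": [-0.005, 0.0477, 0], "dr": [0, 0, 0]},
    {"xyz": [-0.005, 0.0477, 0], "dr": [0, 0, 0]},
    {"xyz": [0, 0, 0.045], "dr": [0, 0, 0]},
    {"xyz": [0, 0, 0.045], "dr": [0, 0, 0]},
    {"xyz": [0, 0, 0], "dr": [0, 0, 0]},
  ],
  grip=-0.46,
)

```text
time_s: 8.7
tcp_pos: [0.4623, -0.2558, 0.1435]
ee_rot: [-2.989, -0.936, 0.01]
force: [-0.5, -0.3, 0.3]
grip_width: 0.0621
finger_force: 0.0
```

```bash
python3 - <<'E'
from h import *
S=arm.grab_frame('scene');b=S['img']
cv2.imwrite('pics/c5.png',cv2.resize(b[150:270,130:270],(700,600),interpolation=cv2.INTER_CUBIC))
E
```

```text
(no output)
```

View pics/c5.png

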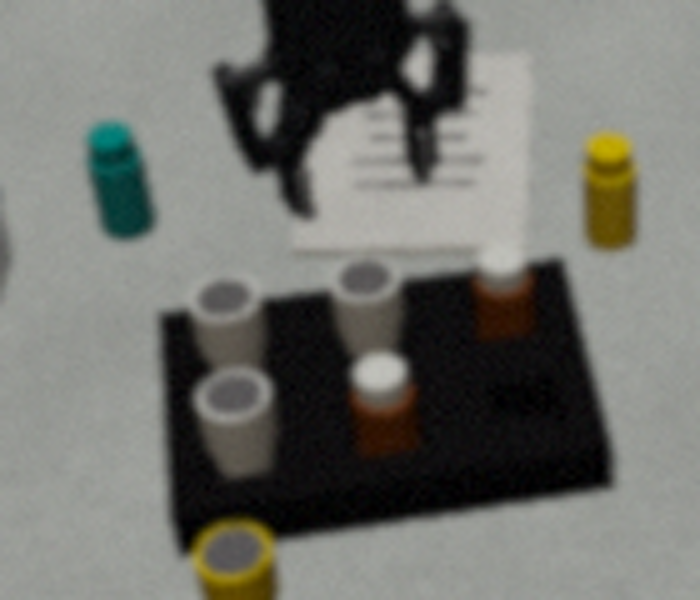

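>>> arm_command(
  motion=[
    {"xyz": [0, 0, 0.022], "dr": [0, 0, 0]},
    {"xyz": [0, 0, 0.022], "dr": [0, 0, 0]},
    {"xyz": [0, 0, 0], "dr": [0, 0, 0]},
  ],
)

```text
time_s: 9.05
tcp_pos: [0.4651, -0.2584, 0.1054]
ee_rot: [-2.997, -0.937, 0.001]
force: [-0.6, 0.1, -0.4]
grip_width: 0.0627
finger_force: 0.0
```

>>> arm_command(
  motion=[
    {"xyz": [-0.0025, 0.001, 0.018], "dr": [0, 0, 0]},
    {"xyz": [0, 0, 0.018], "dr": [0, 0, 0]},
    {"xyz": [0, 0, 0.017], "dr": [0, 0, 0]},
    {"xyz": [0, 0, 0], "dr": [0, 0, 0]},
  ],
)

```text
time_s: 9.45
tcp_pos: [0.4638, -0.2613, 0.053]
ee_rot: [-2.999, -0.936, 0.0]
force: [-0.3, -0.4, 0.8]
grip_width: 0.0622
finger_force: 0.0
```

>>> arm_command(
  motion=[
    {"xyz": [0, 0, 0], "dr": [0, 0, 0]},
    {"xyz": [0, 0, 0], "dr": [0, 0, 0]},
    {"xyz": [0, 0, 0], "dr": [0, 0, 0]},
    {"xyz": [0, 0, 0], "dr": [0, 0, 0]},
    {"xyz": [0, 0, 0], "dr": [0, 0, 0]},
  ],
  grip=0.4,
)

```text
time_s: 9.95
tcp_pos: [0.4647, -0.2623, 0.0547]
ee_rot: [2.997, 0.935, 0.004]
force: [-0.0, 1.6, 5.8]
grip_width: 0.0385
finger_force: 59.4
```

>>> arm_command(
  motion=[
    {"xyz": [0, 0, -0.02], "dr": [0, 0, 0]},
    {"xyz": [0, 0, -0.03], "dr": [0, 0, 0]},
    {"xyz": [0, 0, -0.04], "dr": [0, 0, 0]},
    {"xyz": [0, 0, -0.04], "dr": [0, 0, 0]},
    {"xyz": [0, 0, -0.03], "dr": [0, 0, 0]},
  ],
)

```text
time_s: 10.45
tcp_pos: [0.4641, -0.2621, 0.2165]
ee_rot: [2.996, 0.934, 0.004]
force: [1.0, -1.1, -1.5]
grip_width: 0.0386
finger_force: 60.3
```

```bash
python3 - <<'E'
from h import *
S=arm.grab_frame('scene');b=S['img']
cv2.imwrite('pics/c6.png',cv2.resize(b[120:240,130:270],(700,600),interpolation=cv2.INTER_CUBIC))
E
```

```text
(no output)
```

View pics/c6.png

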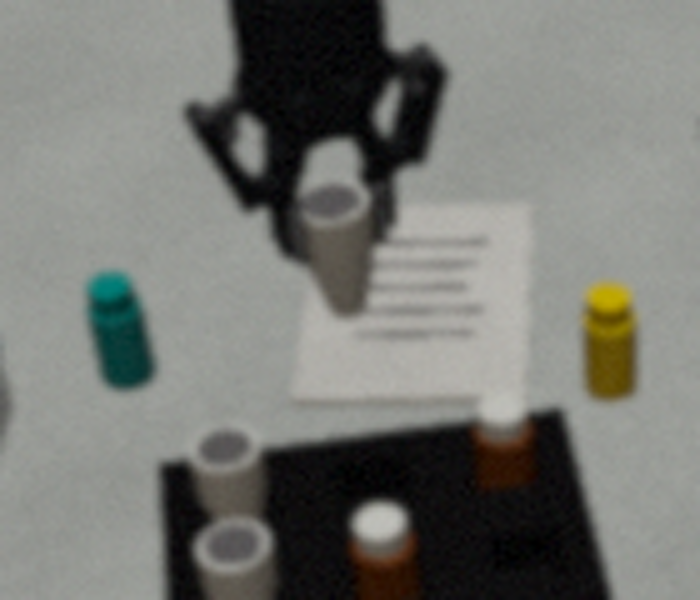

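```bash
python3 - <<'E'
from h import *
np.set_printoptions(precision=4,suppress=True)
S=arm.grab_frame('scene')
p=np.array([.4641,-.2621,0])
print(proj(S,p+[[0,0,.239],[0,0,.167],[.01,0,.167]]),atz(S,(196.3,159.7),.239),atz(S,(199.3,180.5),.167))
print([ (d['position'],d['conf']) for d in arm.spot_point('scene','pot0')])
E
```

```text
[[195.5256 159.9675]
 [198.3669 181.271 ]
 [197.5191 183.5493]] [ 0.4627 -0.2604  0.239 ] [ 0.4605 -0.2603  0.167 ]
[([181.0, 231.8], 0.77), ([195.5, 179.9], 0.69), ([181.8, 277.7], 0.62), ([180.7, 248.1], 0.5)]
```

```bash
python3 - <<'E'
from h import *
np.set_printoptions(precision=4,suppress=True)
T=arm.grab_frame('top');S=arm.grab_frame('scene');s=133/400
for z in(.175,.25): print(z,[atz(T,(135+x*s,145+y*s),z)[:2] for x,y in((138,66),(147,195))],[atz(S,(280+x*s,210+y*s),z)[:2] for x,y in((283,5),(285,65))])
E
```

```text
0.175 [array([0.6333, 0.1966]), array([0.5173, 0.1846])] [array([0.5389, 0.2109]), array([0.6107, 0.2076])]
0.25 [array([0.6139, 0.1799]), array([0.5063, 0.1687])] [array([0.6224, 0.192 ]), array([0.6869, 0.189 ])]
```

>>> arm_command(
  motion=[
    {"xyz": [0.036, -0.022, -0.008], "dr": [0, 0, 0]},
    {"xyz": [0.038, -0.0234, -0.008], "dr": [0, 0, 0]},
    {"xyz": [0.038, -0.0234, -0.008], "dr": [0, 0, 0]},
    {"xyz": [0.038, -0.0234, 0], "dr": [0, 0, 0]},
    {"xyz": [0.038, -0.0234, 0], "dr": [0, 0, 0]},
    {"xyz": [0.038, -0.0234, 0], "dr": [0, 0, 0]},
    {"xyz": [0.038, -0.0234, 0], "dr": [0, 0, 0]},
    {"xyz": [0.038, -0.0234, 0], "dr": [0, 0, 0]},
    {"xyz": [0.038, -0.0234, 0], "dr": [0, 0, 0]},
    {"xyz": [0.038, -0.0234, 0], "dr": [0, 0, 0]},
  ],
)

```text
time_s: 11.7
tcp_pos: [0.6416, 0.1462, 0.2341]
ee_rot: [-2.999, -0.935, 0.006]
force: [0.1, -0.3, -1.0]
grip_width: 0.0388
finger_force: 60.4
```

>>> arm_command(
  motion=[
    {"xyz": [0, 0, 0], "dr": [0, 0, -8.4]},
    {"xyz": [0, 0, 0], "dr": [0, 0, -8.4]},
    {"xyz": [0, 0, 0], "dr": [0, 0, -8.4]},
    {"xyz": [0, 0, 0], "dr": [0, 0, -8.4]},
    {"xyz": [0, 0, 0], "dr": [0, 0, -8.4]},
    {"xyz": [0, 0, 0], "dr": [0, 0, -8.4]},
    {"xyz": [0, 0, 0], "dr": [0, 0, -8.4]},
    {"xyz": [0, 0, 0], "dr": [0, 0, -8.4]},
    {"xyz": [0, 0, 0], "dr": [0, 0, -8.4]},
    {"xyz": [0, 0, 0], "dr": [0, 0, -8.4]},
  ],
)

```text
time_s: 12.7
tcp_pos: [0.6411, 0.1444, 0.234]
ee_rot: [-1.594, -2.704, 0.004]
force: [-0.2, -0.5, -1.0]
grip_width: 0.0389
finger_force: 60.4
```

>>> arm_command(
  motion=[
    {"xyz": [0, 0, 0], "dr": [0, 0, 0]},
  ],
)

```text
time_s: 12.8
tcp_pos: [0.6412, 0.1444, 0.2342]
ee_rot: [-1.602, -2.699, 0.003]
force: [0.5, -0.0, -0.6]
grip_width: 0.0384
finger_force: 60.4
```

```bash
python3 - <<'E'
from h import *
np.set_printoptions(precision=4,suppress=True)
s=arm.read_state(); M=R.from_rotvec(s['ee_rot']).as_matrix()
print(M); d=np.array([.6437,.1471,.2])-s['tcp_pos']; print(s['tcp_pos'],d@M, s['qpos'])
S=arm.grab_frame('scene');b=S['img']
cv2.imwrite('pics/c7.png',cv2.resize(b[160:310,270:420],(600,600),interpolation=cv2.INTER_CUBIC))
E
```

```text
[[-0.4787  0.878  -0.0036]
 [ 0.878   0.4787 -0.0004]
 [ 0.0013 -0.0033 -1.    ]]
[0.6412 0.1444 0.2342] [0.0012 0.0036 0.0342] [ 0.1093  0.5353  0.1193  1.1583 -0.      1.1809]
```

View pics/c7.png

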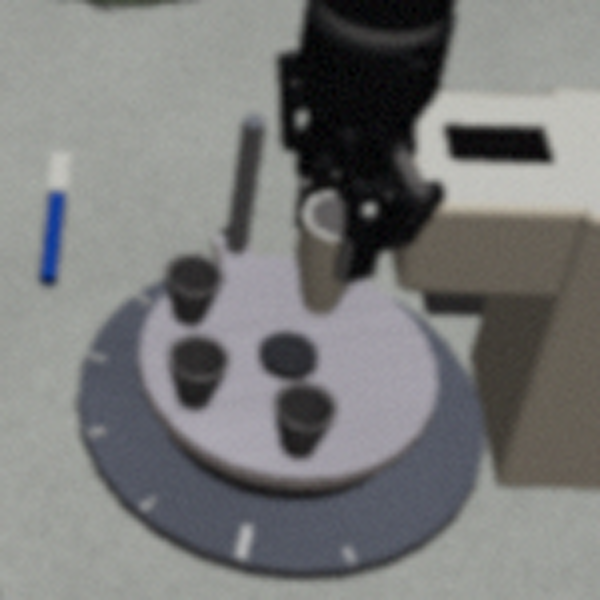

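>>> arm_command(
  motion=[
    {"xyz": [0.0012, 0.0036, 0.02], "dr": [0, 0, 0]},
    {"xyz": [0, 0, 0.03], "dr": [0, 0, 0]},
    {"xyz": [0, 0, 0.02], "dr": [0, 0, 0]},
    {"xyz": [0, 0, 0.01], "dr": [0, 0, 0]},
    {"xyz": [0, 0, 0], "dr": [0, 0, 0]},
    {"xyz": [0, 0, 0], "dr": [0, 0, 0]},
  ],
)

```text
time_s: 13.45
tcp_pos: [0.6452, 0.1473, 0.1568]
ee_rot: [1.605, 2.7, 0.0]
force: [0.2, 0.3, -0.8]
grip_width: 0.0385
finger_force: 60.4
```

>>> arm_command(
  motion=[
    {"xyz": [0, 0, 0.01], "dr": [0, 0, 0]},
    {"xyz": [0, 0, 0.01], "dr": [0, 0, 0]},
    {"xyz": [0, 0, 0.008], "dr": [0, 0, 0]},
    {"xyz": [0, 0, 0], "dr": [0, 0, 0]},
  ],
)

```text
time_s: 13.85
tcp_pos: [0.6436, 0.1471, 0.1265]
ee_rot: [-1.603, -2.699, 0.003]
force: [-0.3, -0.4, -2.5]
grip_width: 0.0384
finger_force: 60.5
```

>>> arm_command(
  motion=[
    {"xyz": [0, 0, 0.003], "dr": [0, 0, 0]},
    {"xyz": [0, 0, 0.002], "dr": [0, 0, 0]},
    {"xyz": [0, 0, 0], "dr": [0, 0, 0]},
  ],
)

```text
time_s: 14.15
tcp_pos: [0.6447, 0.1472, 0.1232]
ee_rot: [-1.604, -2.701, 0.0]
force: [0.2, 0.9, -1.7]
grip_width: 0.0388
finger_force: 60.5
```

>>> arm_command(
  motion=[
    {"xyz": [0, 0, 0.0015], "dr": [0, 0, 0]},
    {"xyz": [0, 0, 0.0015], "dr": [0, 0, 0]},
    {"xyz": [0, 0, 0], "dr": [0, 0, 0]},
  ],
)

```text
time_s: 14.45
tcp_pos: [0.6444, 0.1475, 0.1203]
ee_rot: [-1.603, -2.701, -0.0]
force: [-3.0, 1.0, 1.5]
grip_width: 0.0385
finger_force: 60.7
```

>>> arm_command(
  motion=[
    {"xyz": [0, 0, 0], "dr": [0, 0, 0]},
    {"xyz": [0, 0, 0], "dr": [0, 0, 0]},
    {"xyz": [0, 0, 0], "dr": [0, 0, 0]},
    {"xyz": [0, 0, -0.01], "dr": [0, 0, 0]},
    {"xyz": [0, 0, -0.02], "dr": [0, 0, 0]},
    {"xyz": [0, 0, -0.04], "dr": [0, 0, 0]},
    {"xyz": [0, 0, -0.05], "dr": [0, 0, 0]},
  ],
  grip=-0.3,
)

```text
time_s: 15.15
tcp_pos: [0.6436, 0.147, 0.2403]
ee_rot: [-1.602, -2.699, 0.004]
force: [0.4, -0.7, 1.1]
grip_width: 0.0557
finger_force: 0.0
```

>>> arm_command(
  motion=[
    {"xyz": [-0.0362, -0.0289, 0], "dr": [0, 0, 0]},
    {"xyz": [-0.0362, -0.0289, 0], "dr": [0, 0, 0]},
    {"xyz": [-0.0362, -0.0289, 0], "dr": [0, 0, 0]},
    {"xyz": [-0.0362, -0.0289, 0], "dr": [0, 0, 0]},
    {"xyz": [-0.0362, -0.0289, 0], "dr": [0, 0, 0]},
    {"xyz": [-0.0362, -0.0289, 0], "dr": [0, 0, 0]},
    {"xyz": [-0.0362, -0.0289, 0], "dr": [0, 0, 0]},
  ],
  grip=-0.46,
)

```text
time_s: 15.85
tcp_pos: [0.5883, -0.174, 0.2414]
ee_rot: [1.603, 2.7, 0.0]
force: [0.7, -0.3, -0.1]
grip_width: 0.0624
finger_force: 0.0
```

```bash
cat > chk.py <<'E'
from h import *
np.set_printoptions(precision=4,suppress=True)
S=arm.grab_frame('scene');T=arm.grab_frame('top')
for c in('scene','top'):
    for t in('pot0','jar0','holder0','tray'): print(c,t,[(np.round(d['position'],1).tolist(),round(d['conf'],2)) for d in arm.spot_point(c,t)])
for n,f in(('scene',S),('top',T)):
    o=cv2.imread('pics/%s0.png'%n).astype(int)
    d=np.abs(f['img'].astype(int)-o).max(2)>40
    y,x,w,h=(200,155,100,65) if n=='scene' else (180,288,105,85)
    print(n,'tray region changed px',d[y:y+h,x:x+w].sum())
s=arm.read_state(); print(s['tcp_pos'],R.from_rotvec(s['ee_rot']).as_matrix()[:2,:2])
E
python3 chk.py
```

```text
scene pot0 [([180.3, 244.7], 0.64), ([341.5, 271.0], 0.59), ([175.4, 279.1], 0.59)]
scene jar0 [([231.5, 217.1], 0.76), ([154.3, 197.4], 0.59), ([206.7, 242.9], 0.57)]
scene holder0 [([342.6, 269.4], 0.65), ([319.6, 238.0], 0.56), ([318.0, 255.2], 0.56), ([256.2, 305.8], 0.32)]
scene tray [([206.3, 230.7], 0.97), ([341.6, 264.8], 0.43)]
top pot0 [([367.6, 225.4], 0.56)]
top jar0 [([404.0, 272.2], 0.65)]
top holder0 [([231.5, 206.7], 0.97), ([204.9, 174.0], 0.83), ([227.4, 184.5], 0.67)]
top tray []
scene tray region changed px 217
top tray region changed px 5828
[ 0.5889 -0.1708  0.2405] [[-0.4807  0.8769]
 [ 0.8769  0.4807]]
```

>>> arm_command(
  motion=[
    {"xyz": [-0.0364, -0.0296, 0], "dr": [0, 0, 0]},
    {"xyz": [-0.0364, -0.0296, 0], "dr": [0, 0, 0]},
    {"xyz": [-0.0364, -0.0296, 0], "dr": [0, 0, 0]},
    {"xyz": [0, 0, 0.045], "dr": [0, 0, 0]},
    {"xyz": [0, 0, 0.045], "dr": [0, 0, 0]},
    {"xyz": [0, 0, 0.04], "dr": [0, 0, 0]},
    {"xyz": [0, 0, 0], "dr": [0, 0, 0]},
    {"xyz": [0, 0, 0], "dr": [0, 0, 0]},
  ],
)

```text
time_s: 17.15
tcp_pos: [0.5631, -0.3097, 0.1106]
ee_rot: [-1.601, -2.701, -0.0]
force: [-0.3, -0.4, 0.7]
grip_width: 0.0622
finger_force: 0.0
```

>>> arm_command(
  motion=[
    {"xyz": [0, 0, 0.018], "dr": [0, 0, 0]},
    {"xyz": [0, 0, 0.018], "dr": [0, 0, 0]},
    {"xyz": [0, 0, 0.018], "dr": [0, 0, 0]},
    {"xyz": [0, 0, 0], "dr": [0, 0, 0]},
  ],
)

```text
time_s: 17.55
tcp_pos: [0.5636, -0.3103, 0.0572]
ee_rot: [1.602, 2.702, -0.0]
force: [-0.2, -0.1, -0.5]
grip_width: 0.0626
finger_force: 0.0
```

>>> arm_command(
  motion=[
    {"xyz": [0, 0, 0], "dr": [0, 0, 0]},
    {"xyz": [0, 0, 0], "dr": [0, 0, 0]},
    {"xyz": [0, 0, 0], "dr": [0, 0, 0]},
    {"xyz": [0, 0, 0], "dr": [0, 0, 0]},
    {"xyz": [0, 0, 0], "dr": [0, 0, 0]},
  ],
  grip=0.4,
)

```text
time_s: 18.05
tcp_pos: [0.5648, -0.3115, 0.0592]
ee_rot: [1.601, 2.698, 0.0]
force: [0.5, 0.9, 6.9]
grip_width: 0.0379
finger_force: 60.5
```

>>> arm_command(
  motion=[
    {"xyz": [0, 0, -0.02], "dr": [0, 0, 0]},
    {"xyz": [0, 0, -0.03], "dr": [0, 0, 0]},
    {"xyz": [0, 0, -0.04], "dr": [0, 0, 0]},
    {"xyz": [0, 0, -0.045], "dr": [0, 0, 0]},
    {"xyz": [0, 0, -0.045], "dr": [0, 0, 0]},
    {"xyz": [0, 0, 0], "dr": [0, 0, 0]},
  ],
)

```text
time_s: 18.65
tcp_pos: [0.5663, -0.3128, 0.2454]
ee_rot: [1.596, 2.689, -0.002]
force: [0.5, -0.1, 0.1]
grip_width: 0.0379
finger_force: 60.3
```

```bash
python3 - <<'E'
from h import *
S=arm.grab_frame('scene');b=S['img']
cv2.imwrite('pics/c8.png',cv2.resize(b[120:240,110:250],(700,600),interpolation=cv2.INTER_CUBIC))
p=np.array(arm.read_state()['tcp_pos']);z=p[2]
print(p,(proj(S,[p+[0,0,.022],p-[0,0,.05]])-[110,120])*5)
E
```

```text
[ 0.56512558 -0.31200944  0.24174246] [[272.18629744 272.61525331]
 [294.58416047 384.40204844]]
```

View pics/c8.png

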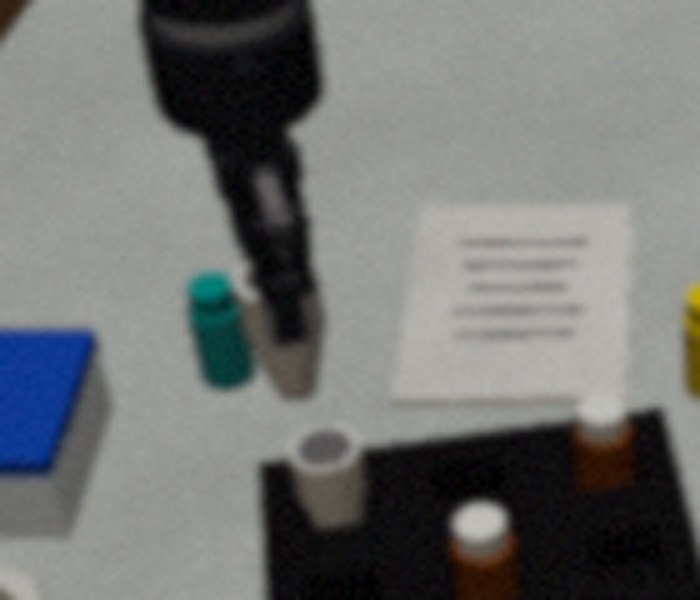

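>>> arm_command(
  motion=[
    {"xyz": [0.0357, 0.0254, 0], "dr": [0, 0, 0]},
    {"xyz": [0.0357, 0.0254, 0], "dr": [0, 0, 0]},
    {"xyz": [0.0357, 0.0254, 0], "dr": [0, 0, 0]},
    {"xyz": [0.0357, 0.0254, 0], "dr": [0, 0, 0]},
    {"xyz": [0.0357, 0.0254, 0], "dr": [0, 0, 0]},
    {"xyz": [0.0357, 0.0254, 0], "dr": [0, 0, 0]},
    {"xyz": [0.0357, 0.0254, 0], "dr": [0, 0, 0]},
    {"xyz": [0.0357, 0.0254, 0], "dr": [0, 0, 0]},
    {"xyz": [0.0357, 0.0254, 0], "dr": [0, 0, 0]},
    {"xyz": [0, 0, 0], "dr": [0, 0, 0]},
  ],
)

```text
time_s: 19.7
tcp_pos: [0.609, 0.0863, 0.2352]
ee_rot: [-1.593, -2.705, -0.001]
force: [0.7, -0.3, -0.5]
grip_width: 0.0386
finger_force: 60.4
```

>>> arm_command(
  motion=[
    {"xyz": [0, 0, 0], "dr": [0, 0, 0]},
    {"xyz": [0, 0, 0], "dr": [0, 0, 0]},
  ],
)

```text
time_s: 19.9
tcp_pos: [0.6093, 0.0802, 0.2357]
ee_rot: [-1.604, -2.7, 0.002]
force: [0.5, -0.1, -0.8]
grip_width: 0.0385
finger_force: 60.4
```

```bash
python3 - <<'E'
from h import *
np.set_printoptions(precision=4,suppress=True)
S=arm.grab_frame('scene');b=S['img']
cv2.imwrite('pics/c9.png',cv2.resize(b[170:300,270:420],(690,598),interpolation=cv2.INTER_CUBIC))
s=arm.read_state();p=s['tcp_pos'];M=R.from_rotvec(s['ee_rot']).as_matrix()
print(p,([.6115,.0793,p[2]]-p)@M,s['qpos'],((proj(S,[p+[0,0,.018],p-[0,0,.054]])-[270,170])*4.6))
E
```

```text
[0.6094 0.0798 0.2359] [-0.0014  0.0016 -0.    ] [ 0.0103  0.4497 -0.0155  1.1065 -0.0004  1.0833] [[253.2001 150.1536]
 [239.6613 251.9039]]
```

View pics/c9.png

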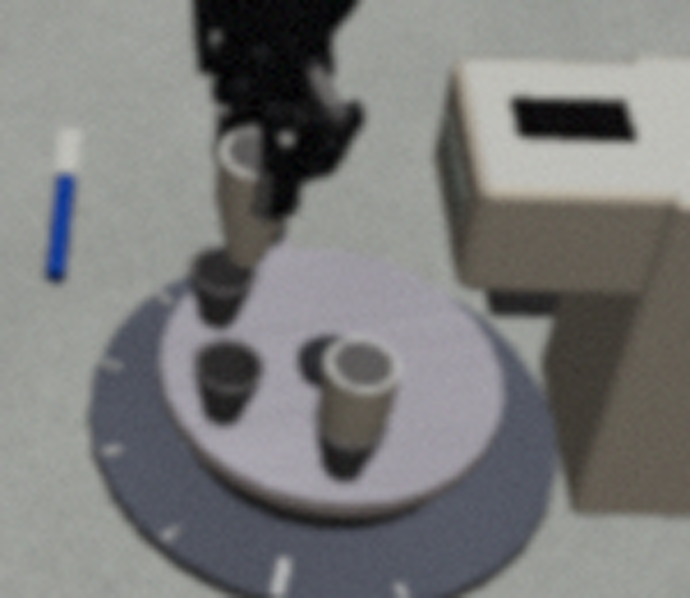

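>>> arm_command(
  motion=[
    {"xyz": [0.0016, 0.0016, 0], "dr": [0, -3.5, 0]},
    {"xyz": [0, 0, 0], "dr": [0, -3.5, 0]},
    {"xyz": [0, 0, 0], "dr": [0, 0, 0]},
    {"xyz": [0, 0, 0], "dr": [0, 0, 0]},
  ],
)

```text
time_s: 20.35
tcp_pos: [0.6102, 0.0823, 0.2364]
ee_rot: [1.551, 2.61, -0.094]
force: [0.1, -1.5, 0.2]
grip_width: 0.0379
finger_force: 60.4
```

```bash
cat > sil.py <<'E'
from h import *
np.set_printoptions(precision=2,suppress=True)
S=arm.grab_frame('scene')
s=arm.read_state();p=s['tcp_pos'];M=R.from_rotvec(s['ee_rot']).as_matrix();print(p,M[:,2])
q=proj(S,[p+[0,0,.018],p-[0,0,.054]]);print('expected lid,foot',q.ravel())
for d in arm.silhouettes('scene','pot0'):
    print(round(d['conf'],2),np.array(d['box']))
    m=d['region']; ys=np.where(m.any(1))[0]
    if abs(np.mean(d['box'][0::2])-q[0,0])<15: print([(y,np.where(m[y])[0].min(),np.where(m[y])[0].max()) for y in ys])
E
python3 sil.py
```

```text
[0.61 0.08 0.24] [ 0.06 -0.11 -0.99]
expected lid,foot [326.1  202.83 323.1  224.97]
0.84 [338.3 243.7 355.7 268.5]
0.72 [318.3 198.3 331.6 229.2]
[(np.int64(198), np.int64(323), np.int64(328)), (np.int64(199), np.int64(322), np.int64(329)), (np.int64(200), np.int64(321), np.int64(329)), (np.int64(201), np.int64(320), np.int64(329)), (np.int64(202), np.int64(320), np.int64(329)), (np.int64(203), np.int64(320), np.int64(329)), (np.int64(204), np.int64(319), np.int64(328)), (np.int64(205), np.int64(319), np.int64(328)), (np.int64(206), np.int64(319), np.int64(328)), (np.int64(207), np.int64(319), np.int64(327)), (np.int64(208), np.int64(318), np.int64(327)), (np.int64(209), np.int64(318), np.int64(327)), (np.int64(210), np.int64(318), np.int64(326)), (np.int64(211), np.int64(318), np.int64(326)), (np.int64(212), np.int64(318), np.int64(326)), (np.int64(213), np.int64(318), np.int64(326)), (np.int64(214), np.int64(318), np.int64(326)), (np.int64(215), np.int64(318), np.int64(326)), (np.int64(216), np.int64(318), np.int64(326)), (np.int64(217), np.int64(318), np.int64(327)), (np.int64(218), np.int64(318), np.int64(330)), (np.int64(219), np.int64(318), np.int64(330)), (np.int64(220), np.int64(318), np.int64(330)), (np.int64(221), np.int64(318), np.int64(329)), (np.int64(222), np.int64(318), np.int64(329)), (np.int64(223), np.int64(318), np.int64(328)), (np.int64(224), np.int64(318), np.int64(328)), (np.int64(225), np.int64(318), np.int64(327)), (np.int64(226), np.int64(319), np.int64(326)), (np.int64(227), np.int64(321), np.int64(325)), (np.int64(228), np.int64(323), np.int64(323))]
0.72 [170.2 209.2 182.2 227.7]
0.53 [169.  250.7 185.6 282. ]
```

>>> arm_command(
  motion=[
    {"xyz": [0.0025, 0.001, 0.02], "dr": [0, 0, 0]},
    {"xyz": [0.0025, 0, 0.02], "dr": [0, 0, 0]},
    {"xyz": [0.0025, 0, 0.02], "dr": [0, 0, 0]},
    {"xyz": [0.0012, 0, 0.01], "dr": [0, 0, 0]},
    {"xyz": [0.0012, 0, 0.01], "dr": [0, 0, 0]},
    {"xyz": [0.0012, 0, 0.01], "dr": [0, 0, 0]},
    {"xyz": [0.0012, 0, 0.01], "dr": [0, 0, 0]},
    {"xyz": [0, 0, 0], "dr": [0, 0, 0]},
    {"xyz": [0, 0, 0], "dr": [0, 0, 0]},
  ],
)

```text
time_s: 21.35
tcp_pos: [0.6106, 0.0838, 0.1352]
ee_rot: [1.549, 2.611, -0.096]
force: [-1.3, -0.2, -0.7]
grip_width: 0.038
finger_force: 60.3
```

>>> arm_command(
  motion=[
    {"xyz": [0.0004, 0, 0.003], "dr": [0, 0, 0]},
    {"xyz": [0.0004, 0, 0.003], "dr": [0, 0, 0]},
    {"xyz": [0.0002, 0, 0.002], "dr": [0, 0, 0]},
    {"xyz": [0, 0, 0], "dr": [0, 0, 0]},
  ],
)

```text
time_s: 21.75
tcp_pos: [0.6096, 0.0836, 0.1285]
ee_rot: [1.549, 2.611, -0.098]
force: [-8.3, -0.6, 7.8]
grip_width: 0.038
finger_force: 61.6
```

>>> arm_command(
  motion=[
    {"xyz": [0.0012, -0.0022, -0.002], "dr": [0, 0, 0]},
    {"xyz": [0, 0, 0], "dr": [0, 0, 0]},
    {"xyz": [0, 0, 0], "dr": [0, 0, 0]},
  ],
)

```text
time_s: 22.05
tcp_pos: [0.6091, 0.0839, 0.1299]
ee_rot: [1.549, 2.609, -0.094]
force: [-2.4, -0.2, 1.3]
grip_width: 0.0381
finger_force: 60.7
```

>>> arm_command(
  motion=[
    {"xyz": [0.0006, -0.0014, 0], "dr": [0, 0, 0]},
    {"xyz": [0.0003, 0, 0.002], "dr": [0, 0, 0]},
    {"xyz": [0, 0, 0], "dr": [0, 0, 0]},
    {"xyz": [0, 0, 0], "dr": [0, 0, 0]},
  ],
)

```text
time_s: 22.45
tcp_pos: [0.608, 0.0835, 0.1276]
ee_rot: [1.549, 2.608, -0.094]
force: [1.3, -2.0, 1.7]
grip_width: 0.0379
finger_force: 60.7
```

>>> arm_command(
  motion=[
    {"xyz": [-0.0008, 0, 0], "dr": [0, 0, 0]},
    {"xyz": [0.0002, 0, 0.0015], "dr": [0, 0, 0]},
    {"xyz": [0.0002, 0, 0.0015], "dr": [0, 0, 0]},
    {"xyz": [0, 0, 0], "dr": [0, 0, 0]},
  ],
)

```text
time_s: 22.85
tcp_pos: [0.6083, 0.083, 0.1264]
ee_rot: [1.548, 2.608, -0.093]
force: [-3.0, -1.2, 13.4]
grip_width: 0.038
finger_force: 62.2
```

>>> arm_command(
  motion=[
    {"xyz": [0, 0, -0.002], "dr": [0, 0, 0]},
    {"xyz": [0, 0, 0], "dr": [0, 0, 0]},
  ],
)

```text
time_s: 23.05
tcp_pos: [0.6079, 0.0831, 0.1268]
ee_rot: [1.549, 2.608, -0.094]
force: [0.7, -2.0, 5.5]
grip_width: 0.0383
finger_force: 61.5
```

>>> arm_command(
  motion=[
    {"xyz": [0, 0, 0], "dr": [0, 0, 0]},
    {"xyz": [0, 0, 0], "dr": [0, 0, 0]},
    {"xyz": [0, 0, 0], "dr": [0, 0, 0]},
    {"xyz": [0, 0, -0.01], "dr": [0, 0, 0]},
    {"xyz": [0, 0, -0.02], "dr": [0, 0, 0]},
    {"xyz": [0, 0, -0.04], "dr": [0, 0, 0]},
    {"xyz": [0, 0, -0.045], "dr": [0, 0, 0]},
    {"xyz": [0, 0, 0], "dr": [0, 3.5, 0]},
    {"xyz": [0, 0, 0], "dr": [0, 3.5, 0]},
    {"xyz": [0, 0, 0], "dr": [0, 0, 0]},
  ],
  grip=-0.3,
)

```text
time_s: 24.05
tcp_pos: [0.6013, 0.0947, 0.2413]
ee_rot: [1.606, 2.699, 0.001]
force: [0.5, -0.2, 0.0]
grip_width: 0.0558
finger_force: 0.0
```

```bash
python3 chk.py; python3 sil.py
```

```text
scene pot0 [([180.5, 279.5], 0.9), ([342.4, 266.9], 0.89), ([321.3, 256.3], 0.65)]
scene jar0 [([230.3, 217.6], 0.65), ([154.3, 197.1], 0.6), ([209.1, 242.8], 0.55)]
scene holder0 [([317.9, 232.5], 0.98), ([343.5, 271.2], 0.96), ([317.4, 257.0], 0.93)]
scene tray [([202.4, 230.6], 0.8)]
top pot0 [([367.3, 223.5], 0.62), ([349.2, 168.0], 0.49), ([231.1, 183.0], 0.47), ([338.7, 225.2], 0.4)]
top jar0 [([404.8, 273.9], 0.74), ([110.9, 239.9], 0.65), ([426.1, 193.1], 0.64), ([317.2, 243.5], 0.61), ([336.5, 210.1], 0.43), ([300.8, 282.1], 0.42)]
top holder0 [([228.2, 182.1], 0.96), ([205.5, 173.0], 0.82), ([229.9, 209.5], 0.66)]
top tray [([336.7, 223.0], 0.76)]
scene tray region changed px 480
top tray region changed px 333
[0.6004 0.096  0.2403] [[-0.4794  0.8776]
 [ 0.8776  0.4794]]
[0.6  0.1  0.24] [-0. -0. -1.]
expected lid,foot [332.27 199.21 328.99 221.44]
0.78 [312.9 231.2 329.5 253. ]
[(np.int64(231), np.int64(318), np.int64(322)), (np.int64(232), np.int64(316), np.int64(324)), (np.int64(233), np.int64(315), np.int64(326)), (np.int64(234), np.int64(314), np.int64(327)), (np.int64
[... 276 characters left out ...]
.int64(241), np.int64(313), np.int64(328)), (np.int64(242), np.int64(313), np.int64(328)), (np.int64(243), np.int64(313), np.int64(328)), (np.int64(244), np.int64(313), np.int64(327)), (np.int64(245), np.int64(313), np.int64(327)), (np.int64(246), np.int64(313), np.int64(327)), (np.int64(247), np.int64(314), np.int64(326)), (np.int64(248), np.int64(314), np.int64(326)), (np.int64(249), np.int64(314), np.int64(326)), (np.int64(250), np.int64(315), np.int64(325)), (np.int64(251), np.int64(316), np.int64(324)), (np.int64(252), np.int64(317), np.int64(323)), (np.int64(253), np.int64(320), np.int64(321))]
0.65 [340.1 242.  357.1 265.1]
0.65 [172.6 210.  180.5 225.6]
0.62 [170.5 253.5 184.1 280.2]
```

>>> arm_command(
  motion=[
    {"xyz": [-0.0325, -0.0304, 0], "dr": [0, 0, 0]},
    {"xyz": [-0.0325, -0.0304, 0], "dr": [0, 0, 0]},
    {"xyz": [-0.0325, -0.0304, 0], "dr": [0, 0, 0]},
    {"xyz": [-0.0325, -0.0304, 0], "dr": [0, 0, 0]},
    {"xyz": [-0.0325, -0.0304, 0], "dr": [0, 0, 0]},
    {"xyz": [-0.0325, -0.0304, 0], "dr": [0, 0, 0]},
    {"xyz": [-0.0325, -0.0304, 0], "dr": [0, 0, 0]},
    {"xyz": [-0.0325, -0.0304, 0], "dr": [0, 0, 0]},
    {"xyz": [-0.0325, -0.0304, 0], "dr": [0, 0, 0]},
    {"xyz": [-0.0325, -0.0304, 0], "dr": [0, 0, 0]},
  ],
  grip=-0.46,
)

```text
time_s: 25.65
tcp_pos: [0.4887, -0.3369, 0.2406]
ee_rot: [1.603, 2.701, -0.0]
force: [0.4, 0.4, 0.1]
grip_width: 0.0625
finger_force: 0.0
```

>>> arm_command(
  motion=[
    {"xyz": [0, 0, 0.045], "dr": [0, 0, 0]},
    {"xyz": [0, 0, 0.045], "dr": [0, 0, 0]},
    {"xyz": [0, 0, 0.04], "dr": [0, 0, 0]},
    {"xyz": [0, 0, 0], "dr": [0, 0, 0]},
    {"xyz": [0, 0, 0], "dr": [0, 0, 0]},
  ],
)

```text
time_s: 26.15
tcp_pos: [0.4892, -0.335, 0.1107]
ee_rot: [-1.603, -2.7, -0.0]
force: [-0.3, -0.2, 0.0]
grip_width: 0.0625
finger_force: 0.0
```

```bash
python3 chk.py; python3 sil.py
```

```text
scene pot0 [([178.1, 276.2], 0.8), ([341.8, 268.7], 0.78), ([317.8, 256.3], 0.51), ([181.0, 230.0], 0.45)]
scene jar0 [([210.7, 240.4], 0.73), ([152.2, 199.6], 0.65), ([253.8, 194.3], 0.6), ([231.0, 218.2], 0.45), ([181.3, 230.7], 0.25)]
scene holder0 [([343.1, 270.1], 0.91), ([320.1, 230.3], 0.74), ([318.6, 258.8], 0.64)]
scene tray [([204.7, 231.1], 0.82), ([320.4, 232.4], 0.62)]
top pot0 [([200.5, 173.6], 0.64), ([348.0, 164.9], 0.59), ([229.6, 182.0], 0.58), ([366.9, 226.3], 0.43)]
top jar0 [([333.9, 209.1], 0.62), ([298.8, 281.7], 0.46), ([315.9, 242.3], 0.44), ([337.1, 222.5], 0.38)]
top holder0 [([205.9, 171.2], 0.77), ([229.4, 182.5], 0.73), ([231.9, 209.2], 0.55)]
top tray []
scene tray region changed px 548
top tray region changed px 1437
[ 0.4896 -0.3353  0.111 ] [[-0.479   0.8778]
 [ 0.8778  0.479 ]]
[ 0.49 -0.34  0.11] [ 0. -0. -1.]
expected lid,foot [171.83 195.63 175.47 214.44]
0.87 [166.4 253.3 186.8 283.2]
[(np.int64(254), np.int64(177), np.int64(179)), (np.int64(255), np.int64(173), np.int64(181)), (np.int64(256), np.int64(172), np.int64(182)), (np.int64(257), np.in
[... 1299 characters left out ...]
int64(169), np.int64(181)), (np.int64(212), np.int64(169), np.int64(182)), (np.int64(213), np.int64(169), np.int64(182)), (np.int64(214), np.int64(169), np.int64(182)), (np.int64(215), np.int64(169), np.int64(182)), (np.int64(216), np.int64(170), np.int64(183)), (np.int64(217), np.int64(170), np.int64(183)), (np.int64(218), np.int64(170), np.int64(183)), (np.int64(219), np.int64(170), np.int64(182)), (np.int64(220), np.int64(171), np.int64(182)), (np.int64(221), np.int64(172), np.int64(182)), (np.int64(222), np.int64(172), np.int64(182)), (np.int64(223), np.int64(173), np.int64(182)), (np.int64(224), np.int64(173), np.int64(181))]
0.61 [338.  241.8 358.6 268.7]
0.54 [312.6 232.1 329.2 253.3]
```

>>> arm_command(
  motion=[
    {"xyz": [0, 0, 0.019], "dr": [0, 0, 0]},
    {"xyz": [0, 0, 0.019], "dr": [0, 0, 0]},
    {"xyz": [0, 0, 0.018], "dr": [0, 0, 0]},
    {"xyz": [0, 0, 0], "dr": [0, 0, 0]},
  ],
)

```text
time_s: 27.15
tcp_pos: [0.4877, -0.3338, 0.052]
ee_rot: [-1.601, -2.697, -0.001]
force: [-0.6, -0.1, 0.2]
grip_width: 0.0624
finger_force: 0.0
```

>>> arm_command(
  motion=[
    {"xyz": [0, 0, 0], "dr": [0, 0, 0]},
    {"xyz": [0, 0, 0], "dr": [0, 0, 0]},
    {"xyz": [0, 0, 0], "dr": [0, 0, 0]},
    {"xyz": [0, 0, 0], "dr": [0, 0, 0]},
    {"xyz": [0, 0, 0], "dr": [0, 0, 0]},
  ],
  grip=0.4,
)

```text
time_s: 27.65
tcp_pos: [0.49, -0.3358, 0.0555]
ee_rot: [1.603, 2.7, -0.001]
force: [-0.7, -0.2, 5.0]
grip_width: 0.0386
finger_force: 60.6
```

>>> arm_command(
  motion=[
    {"xyz": [0, 0, -0.02], "dr": [0, 0, 0]},
    {"xyz": [0, 0, -0.03], "dr": [0, 0, 0]},
    {"xyz": [0, 0, -0.04], "dr": [0, 0, 0]},
    {"xyz": [0, 0, -0.045], "dr": [0, 0, 0]},
    {"xyz": [0, 0, -0.045], "dr": [0, 0, 0]},
    {"xyz": [0, 0, 0], "dr": [0, 0, 0]},
  ],
)

```text
time_s: 28.25
tcp_pos: [0.4921, -0.3375, 0.2414]
ee_rot: [1.598, 2.692, -0.003]
force: [0.5, -1.1, -1.0]
grip_width: 0.0387
finger_force: 60.5
```

>>> arm_command(
  motion=[
    {"xyz": [0.0374, 0.0263, 0], "dr": [0, 0, 0]},
    {"xyz": [0.0374, 0.0263, 0], "dr": [0, 0, 0]},
    {"xyz": [0.0374, 0.0263, 0], "dr": [0, 0, 0]},
    {"xyz": [0.0374, 0.0263, 0], "dr": [0, 0, 0]},
    {"xyz": [0.0374, 0.0263, 0], "dr": [0, 0, 0]},
    {"xyz": [0.0374, 0.0263, 0], "dr": [0, 0, 0]},
    {"xyz": [0.0374, 0.0263, 0], "dr": [0, 0, 0]},
    {"xyz": [0.0374, 0.0263, 0], "dr": [0, 0, 0]},
    {"xyz": [0.0374, 0.0263, 0], "dr": [0, 0, 0]},
  ],
)

```text
time_s: 29.15
tcp_pos: [0.5353, 0.0755, 0.2337]
ee_rot: [-1.603, -2.701, 0.001]
force: [1.0, -0.3, -1.3]
grip_width: 0.0382
finger_force: 60.5
```

>>> arm_command(
  motion=[
    {"xyz": [0, 0, 0], "dr": [0, 0, 0]},
    {"xyz": [0, 0, 0], "dr": [0, 0, 0]},
    {"xyz": [0, 0, 0], "dr": [0, 0, 0]},
  ],
)

```text
time_s: 29.45
tcp_pos: [0.5355, 0.0728, 0.2338]
ee_rot: [-1.604, -2.7, 0.002]
force: [-0.9, -0.7, -0.7]
grip_width: 0.0385
finger_force: 60.6
```

```bash
python3 - <<'E'
from h import *
np.set_printoptions(precision=4,suppress=True)
S=arm.grab_frame('scene');b=S['img']
cv2.imwrite('pics/c10.png',cv2.resize(b[160:290,270:420],(690,598),interpolation=cv2.INTER_CUBIC))
s=arm.read_state();p=s['tcp_pos'];M=R.from_rotvec(s['ee_rot']).as_matrix()
print(p,([.5367,.0734,p[2]]-p)@M,((proj(S,[p+[0,0,.0215],p-[0,0,.0505]])-[270,160])*4.6))
E
```

```text
[0.5357 0.0724 0.234 ] [ 0.0003  0.0014 -0.    ] [[241.8064 100.8586]
 [229.4391 201.9556]]
```

View pics/c10.png

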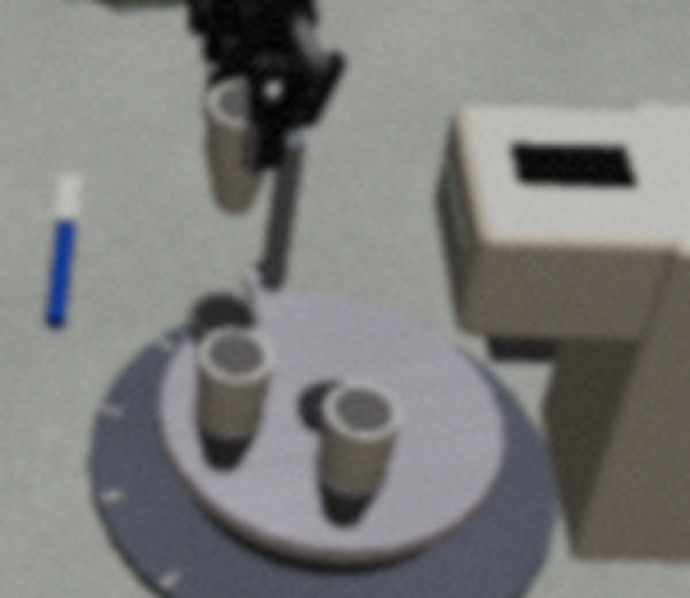

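>>> arm_command(
  motion=[
    {"xyz": [0.0022, 0.0014, 0], "dr": [0, -4, 0]},
    {"xyz": [0.0014, 0, 0.02], "dr": [0, 0, 0]},
    {"xyz": [0.0014, 0, 0.02], "dr": [0, 0, 0]},
    {"xyz": [0.0014, 0, 0.02], "dr": [0, 0, 0]},
    {"xyz": [0.0014, 0, 0.02], "dr": [0, 0, 0]},
    {"xyz": [0.0007, 0, 0.01], "dr": [0, 0, 0]},
    {"xyz": [0.0003, 0, 0.005], "dr": [0, 0, 0]},
    {"xyz": [0, 0, 0], "dr": [0, 0, 0]},
    {"xyz": [0, 0, 0], "dr": [0, 0, 0]},
  ],
)

```text
time_s: 30.4
tcp_pos: [0.5368, 0.0759, 0.14]
ee_rot: [1.573, 2.648, -0.054]
force: [0.0, -0.4, -0.1]
grip_width: 0.0382
finger_force: 60.6
```

>>> arm_command(
  motion=[
    {"xyz": [0.0002, 0, 0.003], "dr": [0, 0, 0]},
    {"xyz": [0.0002, 0, 0.003], "dr": [0, 0, 0]},
    {"xyz": [0, 0, 0], "dr": [0, 0, 0]},
    {"xyz": [0, 0, 0], "dr": [0, 0, 0]},
  ],
)

```text
time_s: 30.8
tcp_pos: [0.5361, 0.0763, 0.1332]
ee_rot: [1.572, 2.65, -0.055]
force: [-0.6, 0.4, -0.5]
grip_width: 0.0381
finger_force: 60.6
```

>>> arm_command(
  motion=[
    {"xyz": [0.0002, 0, 0.003], "dr": [0, 0, 0]},
    {"xyz": [0.0002, 0, 0.003], "dr": [0, 0, 0]},
    {"xyz": [0, 0, 0], "dr": [0, 0, 0]},
    {"xyz": [0, 0, 0], "dr": [0, 0, 0]},
  ],
)

```text
time_s: 31.2
tcp_pos: [0.5357, 0.0764, 0.1268]
ee_rot: [1.573, 2.651, -0.055]
force: [-0.2, 0.3, -2.0]
grip_width: 0.0385
finger_force: 60.6
```

>>> arm_command(
  motion=[
    {"xyz": [0.0001, 0, 0.0015], "dr": [0, 0, 0]},
    {"xyz": [0.0001, 0, 0.0015], "dr": [0, 0, 0]},
    {"xyz": [0, 0, 0], "dr": [0, 0, 0]},
    {"xyz": [0, 0, 0], "dr": [0, 0, 0]},
  ],
)

```text
time_s: 31.6
tcp_pos: [0.5357, 0.0765, 0.1241]
ee_rot: [1.573, 2.651, -0.055]
force: [-4.7, 3.1, 2.9]
grip_width: 0.038
finger_force: 61.0
```

>>> arm_command(
  motion=[
    {"xyz": [0.0014, -0.0008, 0], "dr": [0, 0, 0]},
    {"xyz": [0, 0, 0], "dr": [0, 0, 0]},
    {"xyz": [0.0001, 0, 0.002], "dr": [0, 0, 0]},
    {"xyz": [0, 0, 0], "dr": [0, 0, 0]},
  ],
)

```text
time_s: 32.0
tcp_pos: [0.535, 0.077, 0.122]
ee_rot: [1.573, 2.649, -0.055]
force: [-1.8, 0.8, 1.1]
grip_width: 0.0385
finger_force: 60.9
```

Release and retract.

>>> arm_command(
  motion=[
    {"xyz": [0, 0, 0], "dr": [0, 0, 0]},
    {"xyz": [0, 0, 0], "dr": [0, 0, 0]},
    {"xyz": [0, 0, 0], "dr": [0, 0, 0]},
    {"xyz": [0, 0, -0.01], "dr": [0, 0, 0]},
    {"xyz": [0, 0, -0.02], "dr": [0, 0, 0]},
    {"xyz": [0, 0, -0.04], "dr": [0, 0, 0]},
    {"xyz": [0, 0, -0.045], "dr": [0, 0, 0]},
    {"xyz": [0, 0, 0], "dr": [0, 4, 0]},
    {"xyz": [0, 0, 0], "dr": [0, 0, 0]},
  ],
  grip=-0.3,
)

```text
time_s: 32.9
tcp_pos: [0.5327, 0.0831, 0.239]
ee_rot: [1.604, 2.697, 0.003]
force: [0.7, -0.0, -0.8]
grip_width: 0.0556
finger_force: 0.0
```

```bash
python3 - <<'E'
from h import *
np.set_printoptions(precision=4,suppress=True)
S=arm.grab_frame('scene')
for d in arm.silhouettes('scene','pot0'): print(round(d['conf'],2),np.round(d['box'],1))
for d in arm.silhouettes('scene','post_top'): print('post',round(d['conf'],2),np.round(d['box'],1))
print([(d['position'],d['conf']) for d in arm.spot_point('scene','post_top')],proj(S,[[.4645,.1042,.175]]))
s=arm.read_state();print(s['tcp_pos'],R.from_rotvec(s['ee_rot']).as_matrix()[:2,:2],s['qpos'])
E
```

```text
0.88 [339.1 242.2 355.5 265.9]
0.83 [314.2 230.7 329.2 255.5]
0.81 [168.1 253.9 186.2 280.5]
0.65 [314.7 213.5 326.7 234.3]
post 0.65 [304.3 197.9 380.4 282.8]
[([330.7, 189.7], 0.72)] [[332.0719 189.6674]]
[0.5301 0.084  0.2358] [[-0.4789  0.8778]
 [ 0.8778  0.4789]] [ 0.0201  0.3054 -0.2314  1.0357 -0.0007  1.0914]
```

>>> arm_command(
  motion=[
    {"xyz": [0.0245, -0.024, 0], "dr": [0, 0, 0]},
    {"xyz": [0.0245, -0.024, 0], "dr": [0, 0, 0]},
    {"xyz": [0, 0, 0], "dr": [0, 0, 8.5]},
    {"xyz": [0, 0, 0], "dr": [0, 0, 8.5]},
    {"xyz": [0, 0, 0], "dr": [0, 0, 8.5]},
    {"xyz": [0, 0, 0], "dr": [0, 0, 8.5]},
    {"xyz": [0, 0, 0], "dr": [0, 0, 8.5]},
    {"xyz": [0, 0, 0], "dr": [0, 0, 8.5]},
    {"xyz": [0, 0, 0], "dr": [0, 0, 8.5]},
    {"xyz": [0, 0, 0], "dr": [0, 0, 8.5]},
  ],
  grip=0.0,
)

```text
time_s: 34.1
tcp_pos: [0.4644, 0.1042, 0.2357]
ee_rot: [-2.844, -1.335, 0.003]
force: [-0.3, 0.6, 0.3]
grip_width: 0.0431
finger_force: 0.0
```

>>> arm_command(
  motion=[
    {"xyz": [0, 0, 0], "dr": [0, 0, 8.5]},
    {"xyz": [0, 0, 0], "dr": [0, 0, 8.5]},
    {"xyz": [0, 0, 0], "dr": [0, 0, 0]},
    {"xyz": [0, 0, 0], "dr": [0, 0, 0]},
  ],
)

```text
time_s: 34.5
tcp_pos: [0.4648, 0.1042, 0.2361]
ee_rot: [3.006, 0.914, -0.002]
force: [0.2, 0.1, -0.2]
grip_width: 0.0425
finger_force: 0.0
```

>>> arm_command(
  motion=[
    {"xyz": [0, 0, 0.03], "dr": [0, 0, 0]},
    {"xyz": [0, 0, 0.03], "dr": [0, 0, 0]},
    {"xyz": [0, 0, 0.026], "dr": [0, 0, 0]},
    {"xyz": [0, 0, 0], "dr": [0, 0, 0]},
  ],
)

```text
time_s: 34.9
tcp_pos: [0.4624, 0.1039, 0.1476]
ee_rot: [-3.005, -0.911, 0.011]
force: [-0.3, 1.1, 1.0]
grip_width: 0.0423
finger_force: 0.0
```

>>> arm_command(
  motion=[
    {"xyz": [0, 0, 0], "dr": [0, 0, 0]},
    {"xyz": [0, 0, 0], "dr": [0, 0, 0]},
    {"xyz": [0, 0, 0], "dr": [0, 0, 0]},
  ],
  grip=0.5,
)

```text
time_s: 35.2
tcp_pos: [0.4664, 0.1042, 0.1521]
ee_rot: [3.007, 0.909, 0.004]
force: [0.1, 0.9, 0.0]
grip_width: 0.0216
finger_force: 0.1
```

>>> arm_command(
  motion=[
    {"xyz": [-0.0015, 0.007, 0], "dr": [0, 0, -3.75]},
    {"xyz": [-0.0015, 0.007, 0], "dr": [0, 0, -3.75]},
    {"xyz": [-0.0015, 0.007, 0], "dr": [0, 0, -3.75]},
    {"xyz": [-0.0015, 0.007, 0], "dr": [0, 0, -3.75]},
    {"xyz": [-0.0015, 0.007, 0], "dr": [0, 0, -3.75]},
    {"xyz": [-0.0015, 0.007, 0], "dr": [0, 0, -3.75]},
    {"xyz": [-0.0015, 0.007, 0], "dr": [0, 0, -3.75]},
    {"xyz": [-0.0015, 0.007, 0], "dr": [0, 0, -3.75]},
    {"xyz": [-0.0015, 0.007, 0], "dr": [0, 0, -3.75]},
    {"xyz": [-0.0015, 0.007, 0], "dr": [0, 0, -3.75]},
  ],
)

```text
time_s: 36.2
tcp_pos: [0.5079, 0.0503, 0.1516]
ee_rot: [-2.549, -1.83, -0.001]
force: [-3.5, 3.9, 1.6]
grip_width: 0.0216
finger_force: 2.0
```

>>> arm_command(
  motion=[
    {"xyz": [-0.0015, 0.007, 0], "dr": [0, 0, -3.75]},
    {"xyz": [-0.0015, 0.007, 0], "dr": [0, 0, -3.75]},
    {"xyz": [-0.0015, 0.007, 0], "dr": [0, 0, -3.75]},
    {"xyz": [-0.0015, 0.007, 0], "dr": [0, 0, -3.75]},
    {"xyz": [-0.0015, 0.007, 0], "dr": [0, 0, -3.75]},
    {"xyz": [-0.0015, 0.007, 0], "dr": [0, 0, -3.75]},
    {"xyz": [-0.0015, 0.007, 0], "dr": [0, 0, -3.75]},
    {"xyz": [-0.0015, 0.007, 0], "dr": [0, 0, -3.75]},
    {"xyz": [-0.0015, 0.007, 0], "dr": [0, 0, -3.75]},
    {"xyz": [-0.0015, 0.007, 0], "dr": [0, 0, -3.75]},
  ],
)

```text
time_s: 37.2
tcp_pos: [0.5765, 0.0317, 0.1515]
ee_rot: [-1.828, -2.553, 0.002]
force: [-3.3, 1.5, 0.1]
grip_width: 0.0214
finger_force: 1.7
```

```bash
cat > st.py <<'E'
from h import *
np.set_printoptions(precision=4,suppress=True)
s=arm.read_state();p=s['tcp_pos'];d=p[:2]-[.5689,.1411];M=R.from_rotvec(s['ee_rot']).as_matrix()
print(p,'r',np.hypot(*d),'phi',np.degrees(np.arctan2(d[1],d[0]))%360,'yawY',np.degrees(np.arctan2(M[1,1],M[0,1])),s['force'],s['qpos'])
arm.grab_frame('scene')
for d in arm.silhouettes('scene','pot0'): print(round(d['conf'],2),np.round(d['box'],1))
E
python3 st.py
```

```text
[0.5765 0.0317 0.1515] r 0.10967353695145039 phi 273.9552098029577 yawY 18.783468322923504 [-3.2827  1.5157  0.0715] [-0.0727  0.4479 -0.2461  0.8783 -0.0004  1.1702]
0.83 [170.3 254.6 187.4 279.4]
0.69 [364.1 233.5 385.2 250. ]
0.68 [344.6 244.5 364.1 262.9]
0.66 [320.1 238.8 332.3 258.5]
```

>>> arm_command(
  motion=[
    {"xyz": [-0.0015, 0.007, 0], "dr": [0, 0, -3.75]},
    {"xyz": [-0.0015, 0.007, 0], "dr": [0, 0, -3.75]},
    {"xyz": [-0.0015, 0.007, 0], "dr": [0, 0, -3.75]},
    {"xyz": [-0.0015, 0.007, 0], "dr": [0, 0, -3.75]},
    {"xyz": [-0.0015, 0.007, 0], "dr": [0, 0, -3.75]},
    {"xyz": [-0.0015, 0.007, 0], "dr": [0, 0, -3.75]},
    {"xyz": [-0.0015, 0.007, 0], "dr": [0, 0, -3.75]},
    {"xyz": [-0.0015, 0.007, 0], "dr": [0, 0, -3.75]},
    {"xyz": [-0.0015, 0.007, 0], "dr": [0, 0, -3.75]},
    {"xyz": [-0.0015, 0.007, 0], "dr": [0, 0, -3.75]},
  ],
)

```text
time_s: 38.3
tcp_pos: [0.6419, 0.0593, 0.1514]
ee_rot: [0.914, 3.005, -0.001]
force: [-0.2, 0.2, 0.8]
grip_width: 0.0211
finger_force: 0.7
```

>>> arm_command(
  motion=[
    {"xyz": [-0.0015, 0.007, 0], "dr": [0, 0, -3.75]},
    {"xyz": [-0.0015, 0.007, 0], "dr": [0, 0, -3.75]},
    {"xyz": [-0.0015, 0.007, 0], "dr": [0, 0, -3.75]},
    {"xyz": [-0.0015, 0.007, 0], "dr": [0, 0, -3.75]},
    {"xyz": [-0.0015, 0.007, 0], "dr": [0, 0, -3.75]},
    {"xyz": [-0.0015, 0.007, 0], "dr": [0, 0, -3.75]},
    {"xyz": [-0.0015, 0.007, 0], "dr": [0, 0, -3.75]},
    {"xyz": [-0.0015, 0.007, 0], "dr": [0, 0, -3.75]},
    {"xyz": [-0.0015, 0.007, 0], "dr": [0, 0, -3.75]},
    {"xyz": [-0.0015, 0.007, 0], "dr": [0, 0, -3.75]},
  ],
)

```text
time_s: 39.3
tcp_pos: [0.6766, 0.1213, 0.1516]
ee_rot: [-0.101, 3.138, -0.0]
force: [-0.2, 0.2, -0.0]
grip_width: 0.0214
finger_force: 0.0
```

>>> arm_command(
  motion=[
    {"xyz": [0, 0, 0], "dr": [0, 0, 0]},
    {"xyz": [0, 0, 0], "dr": [0, 0, 0]},
    {"xyz": [0, 0, 0], "dr": [0, 0, 0]},
  ],
)

```text
time_s: 39.6
tcp_pos: [0.676, 0.1208, 0.1511]
ee_rot: [-0.097, 3.14, -0.0]
force: [-0.2, 0.0, 0.1]
grip_width: 0.0217
finger_force: 0.0
```

```bash
python3 st.py
```

```text
[0.676  0.1208 0.1511] r 0.10905363073290067 phi 349.272070843232 yawY 93.52419646504825 [-0.2421  0.0256  0.1399] [ 0.0695  0.6409  0.0869  1.0164 -0.0001  0.008 ]
0.55 [357.2 247.6 374.3 264. ]
0.54 [167.  254.  187.  278.5]
```

>>> arm_command(
  motion=[
    {"xyz": [0, 0, 0], "dr": [0, 0, 0]},
    {"xyz": [0, 0, 0], "dr": [0, 0, 0]},
    {"xyz": [0, 0, -0.045], "dr": [0, 0, 0]},
    {"xyz": [0, 0, -0.045], "dr": [0, 0, 0]},
    {"xyz": [0.0428, -0.0009, 0], "dr": [0, 0, 0]},
    {"xyz": [0.0428, -0.0009, 0], "dr": [0, 0, 0]},
    {"xyz": [0.0428, -0.0009, 0], "dr": [0, 0, 0]},
    {"xyz": [0.0428, -0.0009, 0], "dr": [0, 0, 0]},
    {"xyz": [0.0428, -0.0009, 0], "dr": [0, 0, 0]},
    {"xyz": [0.0428, -0.0009, 0], "dr": [0, 0, 0]},
  ],
  grip=0.0,
)

```text
time_s: 40.7
tcp_pos: [0.4183, 0.0994, 0.2408]
ee_rot: [-0.099, 3.139, -0.0]
force: [-0.4, -1.1, -0.0]
grip_width: 0.0429
finger_force: 0.0
```

>>> arm_command(
  motion=[
    {"xyz": [0, 0, 0], "dr": [0, 0, 0]},
    {"xyz": [0, 0, 0], "dr": [0, 0, 0]},
    {"xyz": [0, 0, 0], "dr": [0, 0, 0]},
    {"xyz": [0, 0, 0], "dr": [0, 0, 0]},
  ],
  grip=1.0,
)

```text
time_s: 41.1
tcp_pos: [0.4215, 0.0996, 0.241]
ee_rot: [-0.099, 3.139, 0.0]
force: [-0.5, -0.2, -0.5]
grip_width: -0.0001
finger_force: 0.0
```

```bash
python3 - <<'E'
from h import *
np.set_printoptions(precision=4,suppress=True)
T,S=arm.grab_frame('top'),arm.grab_frame('scene')
print([(d['position'],d['conf'],atz(T,d['position'],.048)) for d in arm.spot_point('top','start_top')])
for d in arm.silhouettes('top','start_top')[:2]: b=d['box'];print(b,d['conf'],atz(T,((b[0]+b[2])/2,(b[1]+b[3])/2),.045))
for d in arm.silhouettes('scene','pot0'): print(round(d['conf'],2),np.round(d['box'],1))
c=lambda i,x,y,w,h:cv2.resize(i[y:y+h,x:x+w],(400,400),interpolation=cv2.INTER_CUBIC)
o=T['img'].copy()
cv2.imwrite('pics/c11.png',np.hstack([c(o,132,160,130,130),c(S['img'],290,190,110,110)]))
s=arm.read_state();print(s['tcp_pos'],s['grip_width'])
E
```

```text
[([334.2, 210.5], 0.66, array([ 0.5344, -0.233 ,  0.048 ]))]
0.82 [166.7 253.1 184.6 278.9]
0.71 [351.3 206.2 364.2 226.1]
0.68 [369.2 228.7 379.2 243.7]
0.57 [354.5 244.9 372.2 265.6]
0.47 [308.9 222.2 378.3 290.3]
[0.4204 0.0996 0.2405] -0.0004503554442291765
```

View pics/c11.png

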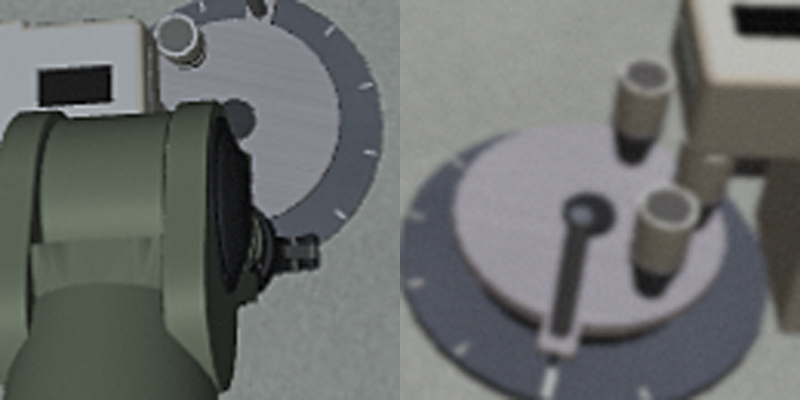

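```bash
python3 - <<'E'
from h import *
np.set_printoptions(precision=4,suppress=True)
T=arm.grab_frame('top'); g=cv2.cvtColor(cv2.imread('pics/top0.png'),6)
print(g[240:258:1,148:168])
print(atz(T,(156.5,248),.048),atz(T,(157,249),.048))
E
```

```text
[[ 90  91  91  91  93  97  86  78  81  76  74  81  90  96  96  93  91  92
   92  94]
 [ 92  91  94  95  98  83  53  38  42  28  27  40  57  77  91  98  94  94
   92  93]
 [ 92  91  95  87  72  43  19  17  17  22  24  23  21  26  59  79  98  96
   93  93]
 [ 92  95  98  63  21  17  39  69  71  56  46  20  25  25  18  38  87  98
   95  95]
 [ 93  98  77  31  22  70  80  93  94  86  83  60  32  26  27  23  47  87
   97  94]
 [ 97  89  44  24  70  94  94  91  91  91  95  89  52  25  28  30  23  67
  101  95]
 [ 97  75  28  54  91  91  91  91  91  92  94  97  85  42  28  31  25  60
  102  95]
 [ 97  64  21  79  93  92  91  92  92  93  95  96 100  57  26  30  22  40
   96  98]
 [ 98  56  16  88  95  92  92  93  95  95  96  98 102  63  26  29  26  36
   84  98]
 [ 98  62  17  89  96  93  95  94  95  96  97 100 104  54  28  32  26  33
   86 100]
 [ 98  62  21  65  95  96  95  96  98 101 101 104  96  35  30  33  21  42
   95  99]
 [ 97  69  31  31  94 102  98  99 101 101 108 107  69  27  34  31  17  59
  104  99]
 [ 97  95  51  17  58  95 106 105 109 110 110  79  38  30  33  29  25  77
  101  98]
 [ 95  98  67  29  24  52  73  77  86  81  67  37  29  30  31  18  53  97
  101  97]
 [ 95  97  93  65  27  20  33  36  45  37  27  27  29  30  16  49  94 101
   99  97]
 [ 94  95  97  95  76  45  26  26  27  29  27  28  19  45  45  92 103 100
   98  98]
 [ 94  94  96  98  97  93  71  30  33  30  52  43  41  96  91 102  99  98
   98  98]
 [ 96  95  95  96  96  99  96  93  92  92  95  92  90 103 101  99  99  99
   99  99]]
[0.4231 0.2891 0.048 ] [0.4202 0.2875 0.048 ]
```

>>> arm_command(
  motion=[
    {"xyz": [-0.0035, 0.0482, 0], "dr": [0, 0, 0]},
    {"xyz": [-0.0035, 0.0482, 0], "dr": [0, 0, 0]},
    {"xyz": [-0.0035, 0.0482, 0], "dr": [0, 0, 0]},
    {"xyz": [-0.0035, 0.0482, 0], "dr": [0, 0, 0]},
    {"xyz": [0, 0, 0.045], "dr": [0, 0, 0]},
    {"xyz": [0, 0, 0.045], "dr": [0, 0, 0]},
    {"xyz": [0, 0, 0.045], "dr": [0, 0, 0]},
    {"xyz": [0, 0, 0.025], "dr": [0, 0, 0]},
    {"xyz": [0, 0, 0], "dr": [0, 0, 0]},
    {"xyz": [0, 0, 0], "dr": [0, 0, 0]},
  ],
)

```text
time_s: 42.4
tcp_pos: [0.422, 0.2929, 0.081]
ee_rot: [0.099, -3.139, 0.0]
force: [0.9, 0.5, 0.7]
grip_width: 0.0
finger_force: 0.0
```

```bash
python3 st.py | head -1
```

```text
[0.422  0.2929 0.081 ] r 0.21122245032173084 phi 134.04896135764827 yawY 93.61265294802375 [0.9355 0.529  0.6913] [ 0.4629  0.4279 -0.4967  0.6468  0.      0.3999]
```

Press: descend in steps watching force.

>>> arm_command(
  motion=[
    {"xyz": [0, 0, 0.01], "dr": [0, 0, 0]},
    {"xyz": [0, 0, 0.01], "dr": [0, 0, 0]},
    {"xyz": [0, 0, 0.003], "dr": [0, 0, 0]},
    {"xyz": [0, 0, 0], "dr": [0, 0, 0]},
  ],
)

```text
time_s: 42.9
tcp_pos: [0.4221, 0.2929, 0.0576]
ee_rot: [-0.099, 3.14, 0.0]
force: [-0.7, -0.3, 2.7]
grip_width: -0.0003
finger_force: 1.4
```

>>> arm_command(
  motion=[
    {"xyz": [0, 0, 0.003], "dr": [0, 0, 0]},
    {"xyz": [0, 0, 0.003], "dr": [0, 0, 0]},
    {"xyz": [0, 0, 0], "dr": [0, 0, 0]},
    {"xyz": [0, 0, 0], "dr": [0, 0, 0]},
  ],
)

```text
time_s: 43.3
tcp_pos: [0.4222, 0.293, 0.0538]
ee_rot: [-0.099, 3.139, 0.0]
force: [-5.1, -2.7, 21.6]
grip_width: 0.0003
finger_force: 10.7
```

>>> arm_command(
  motion=[
    {"xyz": [0, 0, -0.01], "dr": [0, 0, 0]},
    {"xyz": [0, 0, -0.03], "dr": [0, 0, 0]},
    {"xyz": [0, 0, -0.05], "dr": [0, 0, 0]},
    {"xyz": [0, 0, -0.05], "dr": [0, 0, 0]},
    {"xyz": [0, 0, -0.048], "dr": [0, 0, 0]},
    {"xyz": [0.0035, -0.0482, 0], "dr": [0, 0, 0]},
    {"xyz": [0.0035, -0.0482, 0], "dr": [0, 0, 0]},
    {"xyz": [0.0035, -0.0482, 0], "dr": [0, 0, 0]},
    {"xyz": [0.0035, -0.0482, 0], "dr": [0, 0, 0]},
    {"xyz": [0, 0, 0], "dr": [0, 0, 0]},
  ],
)

```text
time_s: 44.3
tcp_pos: [0.4197, 0.0949, 0.2396]
ee_rot: [0.086, -3.14, 0.003]
force: [-0.0, 1.1, 0.1]
grip_width: -0.0001
finger_force: 0.0
```

>>> arm_command(
  motion=[
    {"xyz": [-0.0428, 0.0009, 0], "dr": [0, 0, 0]},
    {"xyz": [-0.0428, 0.0009, 0], "dr": [0, 0, 0]},
    {"xyz": [-0.0428, 0.0009, 0], "dr": [0, 0, 0]},
    {"xyz": [-0.0428, 0.0009, 0], "dr": [0, 0, 0]},
    {"xyz": [-0.0428, 0.0009, 0], "dr": [0, 0, 0]},
    {"xyz": [-0.0428, 0.0009, 0], "dr": [0, 0, 0]},
    {"xyz": [0, 0, 0], "dr": [0, 0, 0]},
    {"xyz": [0, 0, 0], "dr": [0, 0, 0]},
    {"xyz": [0, 0, 0], "dr": [0, 0, 0]},
  ],
  grip=0.0,
)

```text
time_s: 45.2
tcp_pos: [0.6747, 0.1217, 0.2394]
ee_rot: [0.1, -3.138, -0.0]
force: [-1.2, -0.2, 0.2]
grip_width: 0.0426
finger_force: 0.0
```

>>> arm_command(
  motion=[
    {"xyz": [0, 0, 0.03], "dr": [0, 0, 0]},
    {"xyz": [0, 0, 0.03], "dr": [0, 0, 0]},
    {"xyz": [0, 0, 0.028], "dr": [0, 0, 0]},
    {"xyz": [0, 0, 0], "dr": [0, 0, 0]},
  ],
)

```text
time_s: 45.6
tcp_pos: [0.6719, 0.1212, 0.1486]
ee_rot: [0.099, -3.133, 0.0]
force: [-0.7, -0.0, 0.1]
grip_width: 0.043
finger_force: 0.0
```

>>> arm_command(
  motion=[
    {"xyz": [0, 0, 0], "dr": [0, 0, 0]},
    {"xyz": [0, 0, 0], "dr": [0, 0, 0]},
    {"xyz": [0, 0, 0], "dr": [0, 0, 0]},
  ],
  grip=0.5,
)

```text
time_s: 45.9
tcp_pos: [0.6771, 0.1213, 0.1542]
ee_rot: [-0.099, 3.136, 0.0]
force: [-0.4, 0.3, -0.5]
grip_width: 0.0213
finger_force: 0.0
```

>>> arm_command(
  motion=[
    {"xyz": [0.002, -0.0069, 0], "dr": [0, 0, 3.75]},
    {"xyz": [0.002, -0.0069, 0], "dr": [0, 0, 3.75]},
    {"xyz": [0.002, -0.0069, 0], "dr": [0, 0, 3.75]},
    {"xyz": [0.002, -0.0069, 0], "dr": [0, 0, 3.75]},
    {"xyz": [0.002, -0.0069, 0], "dr": [0, 0, 3.75]},
    {"xyz": [0.002, -0.0069, 0], "dr": [0, 0, 3.75]},
    {"xyz": [0.002, -0.0069, 0], "dr": [0, 0, 3.75]},
    {"xyz": [0.002, -0.0069, 0], "dr": [0, 0, 3.75]},
    {"xyz": [0.002, -0.0069, 0], "dr": [0, 0, 3.75]},
    {"xyz": [0.002, -0.0069, 0], "dr": [0, 0, 3.75]},
  ],
)

```text
time_s: 46.9
tcp_pos: [0.6445, 0.0622, 0.1533]
ee_rot: [0.916, 3.0, 0.012]
force: [6.1, 5.4, -4.4]
grip_width: 0.0211
finger_force: 3.7
```

```bash
python3 st.py
```

```text
[0.6445 0.0622 0.1533] r 0.10928568267562683 phi 313.7640764863733 yawY 56.04365556185939 [ 6.0535  5.3779 -4.3539] [-0.0206  0.5617 -0.0484  0.9534  0.0062  0.5721]
0.65 [167.2 252.8 185.  280.7]
0.59 [364.3 234.  378.2 255.6]
0.59 [359.1 217.3 371.1 236.8]
```

>>> arm_command(
  motion=[
    {"xyz": [0.002, -0.0069, 0], "dr": [0, 0, 3.75]},
    {"xyz": [0.002, -0.0069, 0], "dr": [0, 0, 3.75]},
    {"xyz": [0.002, -0.0069, 0], "dr": [0, 0, 3.75]},
    {"xyz": [0.002, -0.0069, 0], "dr": [0, 0, 3.75]},
    {"xyz": [0.002, -0.0069, 0], "dr": [0, 0, 3.75]},
    {"xyz": [0.002, -0.0069, 0], "dr": [0, 0, 3.75]},
    {"xyz": [0.002, -0.0069, 0], "dr": [0, 0, 3.75]},
    {"xyz": [0.002, -0.0069, 0], "dr": [0, 0, 3.75]},
    {"xyz": [0.002, -0.0069, 0], "dr": [0, 0, 3.75]},
    {"xyz": [0.002, -0.0069, 0], "dr": [0, 0, 3.75]},
  ],
)

```text
time_s: 48.0
tcp_pos: [0.5783, 0.032, 0.1531]
ee_rot: [1.833, 2.547, 0.004]
force: [4.1, 0.7, -2.2]
grip_width: 0.0212
finger_force: 2.2
```

>>> arm_command(
  motion=[
    {"xyz": [0.002, -0.0069, 0], "dr": [0, 0, 3.75]},
    {"xyz": [0.002, -0.0069, 0], "dr": [0, 0, 3.75]},
    {"xyz": [0.002, -0.0069, 0], "dr": [0, 0, 3.75]},
    {"xyz": [0.002, -0.0069, 0], "dr": [0, 0, 3.75]},
    {"xyz": [0.002, -0.0069, 0], "dr": [0, 0, 3.75]},
    {"xyz": [0.002, -0.0069, 0], "dr": [0, 0, 3.75]},
    {"xyz": [0.002, -0.0069, 0], "dr": [0, 0, 3.75]},
    {"xyz": [0.002, -0.0069, 0], "dr": [0, 0, 3.75]},
    {"xyz": [0.002, -0.0069, 0], "dr": [0, 0, 3.75]},
    {"xyz": [0.002, -0.0069, 0], "dr": [0, 0, 3.75]},
  ],
)

```text
time_s: 49.0
tcp_pos: [0.5095, 0.0489, 0.1533]
ee_rot: [2.555, 1.822, 0.003]
force: [1.1, -1.2, 1.3]
grip_width: 0.0215
finger_force: 0.7
```

```bash
python3 st.py
```

```text
[0.5095 0.0489 0.1533] r 0.10968086006124877 phi 237.2339125900727 yawY -19.025215762795106 [ 1.082  -1.1694  1.2687] [-0.0477  0.3314 -0.4233  0.8123 -0.0017  1.8552]
0.88 [356.4 240.8 374.2 261. ]
0.73 [167.9 251.4 186.3 279.9]
0.59 [311.  231.  324.8 246.6]
0.51 [330.3 241.2 346.8 262.7]
0.32 [279.4 195.5 285.8 227.9]
```

>>> arm_command(
  motion=[
    {"xyz": [0.002, -0.0069, 0], "dr": [0, 0, 3.75]},
    {"xyz": [0.002, -0.0069, 0], "dr": [0, 0, 3.75]},
    {"xyz": [0.002, -0.0069, 0], "dr": [0, 0, 3.75]},
    {"xyz": [0.002, -0.0069, 0], "dr": [0, 0, 3.75]},
    {"xyz": [0.002, -0.0069, 0], "dr": [0, 0, 3.75]},
    {"xyz": [0.002, -0.0069, 0], "dr": [0, 0, 3.75]},
    {"xyz": [0.002, -0.0069, 0], "dr": [0, 0, 3.75]},
    {"xyz": [0.002, -0.0069, 0], "dr": [0, 0, 3.75]},
    {"xyz": [0.002, -0.0069, 0], "dr": [0, 0, 3.75]},
    {"xyz": [0.002, -0.0069, 0], "dr": [0, 0, 3.75]},
  ],
)

```text
time_s: 50.1
tcp_pos: [0.465, 0.1052, 0.1524]
ee_rot: [3.007, 0.907, 0.001]
force: [0.1, 0.2, -0.0]
grip_width: 0.0213
finger_force: 0.0
```

>>> arm_command(
  motion=[
    {"xyz": [0, 0, 0], "dr": [0, 0, 0]},
    {"xyz": [0, 0, 0], "dr": [0, 0, 0]},
    {"xyz": [0, 0, 0], "dr": [0, 0, 0]},
    {"xyz": [0, 0, 0], "dr": [0, 0, 0]},
  ],
)

```text
time_s: 50.5
tcp_pos: [0.4648, 0.1049, 0.1518]
ee_rot: [3.007, 0.909, 0.0]
force: [-0.3, 0.2, 0.5]
grip_width: 0.0217
finger_force: 0.0
```

>>> arm_command(
  motion=[
    {"xyz": [0, 0, 0], "dr": [0, 0, 0]},
    {"xyz": [0, 0, 0], "dr": [0, 0, 0]},
    {"xyz": [0, 0, -0.045], "dr": [0, 0, 0]},
    {"xyz": [0, 0, -0.045], "dr": [0, 0, 0]},
    {"xyz": [-0.045, 0.0155, 0], "dr": [0, 0, 0]},
    {"xyz": [-0.045, 0.0155, 0], "dr": [0, 0, 0]},
    {"xyz": [-0.045, 0.0155, 0], "dr": [0, 0, 0]},
    {"xyz": [0, 0, 0], "dr": [0, 0, 0]},
    {"xyz": [0, 0, 0], "dr": [0, 0, 0]},
  ],
  grip=0.0,
)

```text
time_s: 51.4
tcp_pos: [0.3778, -0.0091, 0.2421]
ee_rot: [3.008, 0.904, 0.002]
force: [-0.2, 0.6, -0.5]
grip_width: 0.0428
finger_force: 0.0
```

```bash
python3 st.py; python3 look.py c12
```

```text
[ 0.3778 -0.0091  0.2421] r 0.24308504990296162 phi 218.15940383549196 yawY -56.538330290437706 [-0.1564  0.6414 -0.483 ] [-0.2204 -0.0011 -0.5846  0.9862  0.0004  2.3372]
0.76 [338.7 243.3 358.3 269.5]
0.64 [167.6 254.4 186.3 281.3]
0.62 [314.1 233.4 329.5 251. ]
0.55 [312.2 213.7 327.3 234.2]
```

View pics/c12.png

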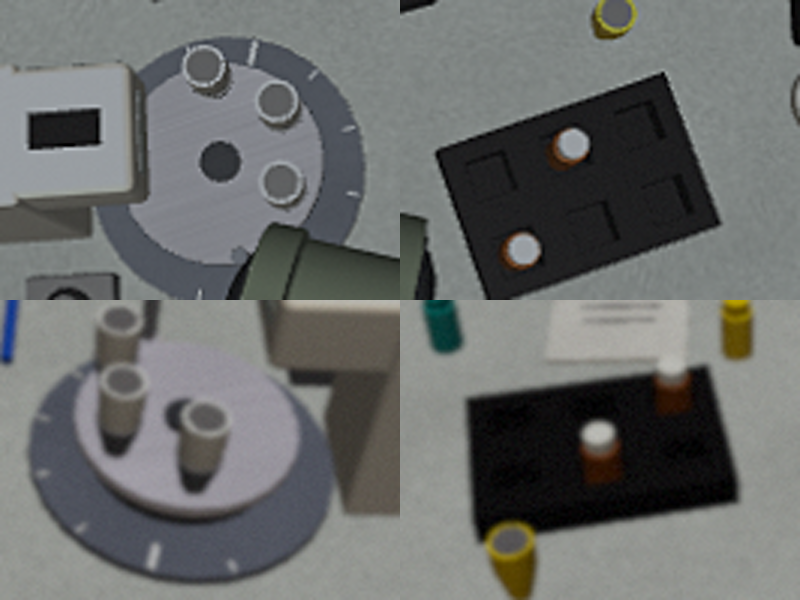

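The final picture shows the three pots upright in their holders (lids at crop pixels 205,68; 278,103; 282,185). The table is at the loading click, and both brown jars are still in the tray.

```bash
python3 -c "
from station import arm
print(arm.sign_off())"
```

```text
the job is handed in; nothing more can be done
None
```

The job is done and handed in at about 51 s of the 208 s allowed: all three pots were nested at the loading click and carried to the reading click, the start button was pressed once and released there, and the table was left back at the loading click with the pots in their holders and both brown jars still in the tray.

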